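# Eject a printing block from its sloped fixture and put it in the tray

### The arm

A 7-joint arm with a two-finger parallel gripper is mounted at the origin on a cart in front of the work surface, level with it; the furniture and walls round the work are solid. World frame = base frame: x ahead of the robot, y to its left, z up, the work surface at z = 0. Lengths are in mm, angles in rad, forces in N, time in s.
With the tool pointing down it reaches from about 400 to 875 mm from the base axis. Payload 4.4 kg.
Tool frame: the origin (TCP) lies at the very end of the fingers, on their centre line; the grasp point (between the pads) lies 19 mm behind it; x points along the fingers, y is the direction in which the jaws open and shut, and the axes are right-handed (so a half turn about x gives the same grasp; the last joint's range is limited). The gripper opens to 85 mm and grips with 20 to 120 N. Pads are 22 mm wide; open, the fingers measure 114 mm over their backs; the gripper's body (76 mm by 85 mm) begins 54 mm behind the grasp point. The pads swing forward as they close: fully open they stand 13 mm farther back than shut.
Start: joints at [1.111, 0.628, 0.038, 1.517, -0.027, 0.996, -0.02], TCP at [249.433, -600.251, 231.313] pointing down, gripper open.
Joint ranges: [-3.06, 3.06], [-0.37, 2.12], [-1.25, 1.32], [0.18, 2.47], [-1.1, 4.24], [0.23, 1.98], [-2.94, 2.94]. Speed limits (rad/s): [2.57, 2.57, 3.14, 3.14, 3.14, 3.14, 3.14].

### API

Orientations are given as [roll, pitch, yaw] about the fixed x, y, z axes, in that order (R = Rz(yaw) Ry(pitch) Rx(roll)).
In Python, from cell import readout, cams, order gives the robot as it stands. The module is installed in compiled form; this text tells all that it offers.
- The arm moves only by the shell command python3 -m creep 'ROWS'. ROWS is JSON, a list of rows, each a list of 3 entries, a list of its own where there are three numbers: the shift along the tool's x, y, z in units of 10 cm (1.0 is 10 cm), then the turn about the tool's x in units of pi/4 rad (1.0 is pi/4 rad), then the closure, from 0 (fully open) to 1 (shut). In form: [[[x, y, z], spin, gripper], ...]. A call has 1 to 20 rows; each row is the pose to reach, as a shift and turn from the pose commanded when the call began, along the tool's axes at that moment; what a row does not reach only later rows make up. A row lasts 1/10 s, in which the tool goes at most 50 mm and 8.59 degrees, less where a joint would pass 70% of its speed; a pose out of reach is approached as far as the arm can. A call with a number of a shift or a turn outside -1 to 1 is refused whole. A call with a gripper value outside its range is refused whole. The fingers move at their own pace and stop on an object; the grip force is fixed at half the most. Time passes only in rows, so rows that repeat a pose let the fingers close. It gives the time, the measured TCP pose, the force and the opening at its end, in the units of the state.
- readout.read_state(): the state, without advancing time (a new reading comes with each control period).
- cams.get_image(name): name is "scene" or "top" or "wrist"; returns the picture (480x640x3 uint8, blue, green, red); there is no depth.
- cams.get_calibration(name): a dict with "fx", "fy", "cx", "cy" (pixels), "R" (3x3) and "t" (3): a world point X has camera coordinates R X + t. Camera axes: x right, y down, z forward; pixel columns grow to the right and rows downward; lengths in mm; the calibration is good to about 2 mm. The wrist camera is an equidistant fisheye: a pixel r from the principal point sees the ray r / f radians off the axis. A picture is of the moment at which its call begins: read the wrist's pose just before it. get_calibration takes no time and is no camera call; for the wrist camera it gives the pose at the moment of the call.
- order.finish_job(): hands the job in, once; it reports no verdict.
The state is a dict: "clock": time; "qpos": joint angles; "qd": joint speeds; "tau": joint torques, N m; "eef_pos": TCP position; "tool_rot": TCP orientation; "force": force on the tool from outside, world axes, zero at the start; "torque": the same for the moment, N m; "width": finger opening in mm.
Only numpy, scipy, OpenCV 4.12 (cv2) and the standard library are available. Lean on these libraries where they do the work, as an engineer would, in place of code of your own. Each camera call takes 0.05 s, during which the arm holds its last target.

### The job

The wooden printing block sits sunk in the pocket of the sloped metal fixture. Press the fixture's red-tipped ejector lever all the way down so that the block rises, then draw the block straight out of the pocket and lay it gently, relief upwards, flat on the felt of the wooden tray, parallel to the tray's long sides, and let go. Leave the tins, bottle, jar, tape and brush where they are.

Things in the scene. Friction and masses are not known exactly. Their poses are not given: they have to be found in the camera images.
- board: fixed plywood work board on the table, 290 mm (x) x 900 mm (y) x 28 mm thick, on which everything stands: its upper face is 28 mm above the table top (z = 0.028). Origin under its centre. Behind it, from about x = 0.6 m, shelving and paper rolls overhang the table from about 0.27 m above it.
- jig: fixed fixture on a dark steel base plate (150 mm in x; y from -120 to +85 mm; 10 mm thick). Origin on the board under the middle of the pocket mouth; x points to its high rear, away from the robot at yaw 0, y to its left, z up. The lever is on its right (-y) side. Its highest edge is 133 mm above the board.
- sloped_head: aluminium face plate of the fixture, 130 (its x, up the slope) x 150 (y) x 36 mm thick, sloped 30 degrees to face up and to the fixture's low front. Origin: centre of the pocket mouth on the face, 100 mm above the board; z is the pocket's axis, straight out of the face. Pocket 48 (x) by 93 mm (y), 23 mm deep to the lifter plate, which rises 17 mm with the lever fully down.
- ejector (a joint): ejector lever, hinge: 0 rad = up (start), 0.5 rad = fully pressed, on its stop. Pressing lowers the pad; about 8 N on the pad moves it, and it stays by friction where it is left. The lifter in the pocket rises 34 mm per rad in step with it.
- ejector_pad (a point): middle of the upper face of the red pad (36 x 34 x 10 mm) at the end of the lever; press it down from above. It swings in the jig's x-z plane about ejector_pivot, 128 mm from it, from about 111 mm to about 49 mm above the board.
- ejector_pivot (a point): a point on the lever's hinge axis (along the jig's y), 60 mm above the board, midway across the lever's width
- print_block: wooden printing block, 45 (its x) x 90 (y) x 21 mm high, brass relief 4 mm higher on top, about 0.12 kg. Origin under its centre, z out of the relief side. At the start its axes lie along sloped_head's, its wooden top 2 mm below the face; with the lever fully down the wood stands 15 mm out of the face and 6 mm stay in the pocket. Grip it across the 45 mm width.
- tray: fixed shallow wooden tray lined with blue felt, 150 mm (its x) x 180 mm (its y, the long side) outside, walls 6 mm thick and 24 mm tall; the felt lies 9 mm above the board. Origin on the board under its centre. It stands with its long side pointing roughly away from the robot.
- ink_bottle: brown ink bottle with a cork, 49 mm across, 80 mm tall; origin under its centre; bystander
- wax_tin: round green tin, 62 mm across, 46 mm tall; origin under its centre; bystander
- paint_tin: green and yellow tin, 57 mm across, 72 mm tall; origin under its centre; bystander
- glass_jar: glass jar with a green lid, 69 mm across, 84 mm tall; origin under its centre; bystander
- tape_roll: roll of cream masking tape lying flat, 104 mm across, 25 mm tall; origin under its centre; bystander
- dust_brush: dark brown dust brush with black bristles lying flat, 63 mm (x) x 156 mm (y) x 44 mm tall; origin under its centre; bystander

How it is judged:
By the outcome, as a careful person would: the job done as asked, in the order asked, and still so for the second after the job is handed in, with the robot touching nothing.
It also fails if it takes over 54 s, if anything falls off the work surface, if the arm or the gripper's body presses on something with over 40 N, if the wrist force passes 120 N, or if a joint passes its speed limit or range.

## Working session

There is one attempt and no reset: what is moved stays moved. The work goes in short steps, Python scripts to look and compute and a shell command to move; the robot and the scene stay as the last step left them, time stands still between calls to the robot, and variables do not carry over. Pictures are saved under pics/ and viewed, and the job is handed in when it is done.

```bash
mkdir -p pics; ls; python3 - <<'E'
from cell import readout,cams
import cv2
s=readout.read_state()
print(s)
for n in("scene","top","wrist"):
    c=cams.get_calibration(n);print(n,c)
    cv2.imwrite(f"pics/{n}0.png",cams.get_image(n))
E
```

```text
pics
{'clock': 0.0, 'qpos': array([ 1.11120027,  0.62931131,  0.03838454,  1.51839259, -0.02698985,
        0.99629056, -0.02000892]), 'qd': array([-0.00052936, -0.00159221,  0.000552  , -0.00086494, -0.00032469,
       -0.00187195, -0.0002888 ]), 'tau': array([ 4.29703014e-04, -5.63391531e+01,  1.22613318e+00, -1.93441147e+01,
        1.09261626e-02,  1.03144758e-02, -3.82913959e-05]), 'eef_pos': array([ 249.21452295, -599.6408139 ,  230.40274116]), 'tool_rot': array([-1.57166294,  1.56891059,  1.96376827]), 'force': array([-0.14253171, -0.06199817,  0.58128365]), 'torque': array([ 0.00778562, -0.02696925, -0.00873294]), 'width': 85.44333350223724}
scene {'fx': 499.4201217005759, 'fy': 499.4201217005759, 'cx': 319.5138023612897, 'cy': 237.47830474452041, 'R': array([[-0.83216051, -0.55444283,  0.01010102],
       [-0.24936082,  0.35787049, -0.89985993],
       [ 0.49530603, -0.7513467 , -0.43606201]]), 't': array([ 397.5523482 ,  218.01723453, 1104.38237229])}
top {'fx': 448.9422377059827, 'fy': 448.9422377059827, 'cx': 319.7427186519313, 'cy': 241.0748253210061, 'R': array([[-0.01648382, -0.99985693,  0.00379512],
       [-0.98141914,  0.01545392, -0.19125285],
       [ 0.19116684, -0.00687718, -0.98153347]]), 't': array([  12.63383961,  512.84699706, 1046.45787705])}
wrist {'fx': 371.64829954431775, 'fy': 371.64829954431775, 'cx': 313.8575744427093, 'cy': 243.12900234620543, 'R': array([[ 3.83940869e-01, -9.23357511e-01, -5.62075974e-04],
       [-8.81575771e-01, -3.66748528e-01,  2.97186267e-01],
       [-2.74615312e-01, -1.13606441e-01, -9.54819358e-01]]), 't': array([-649.35491715,  -41.1037916 ,  377.92506679])}
```

View pics/scene0.png

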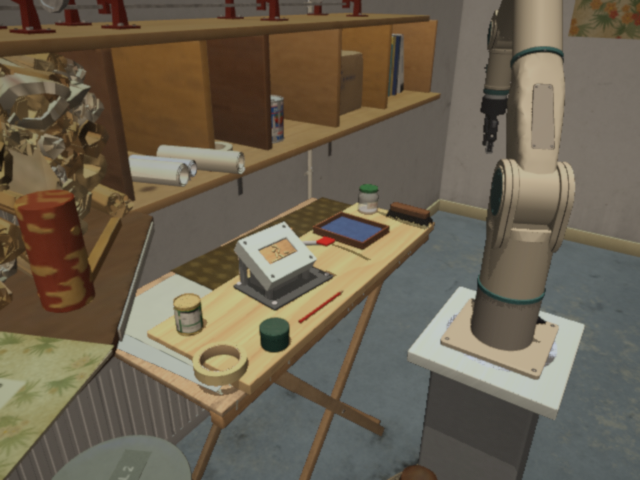

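View pics/top0.png

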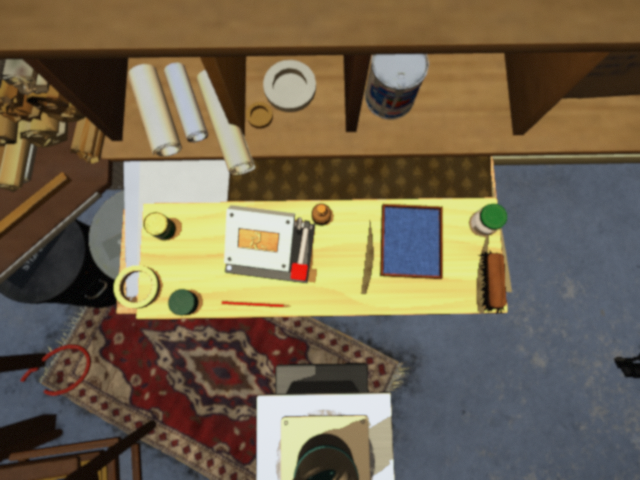

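View pics/wrist0.png

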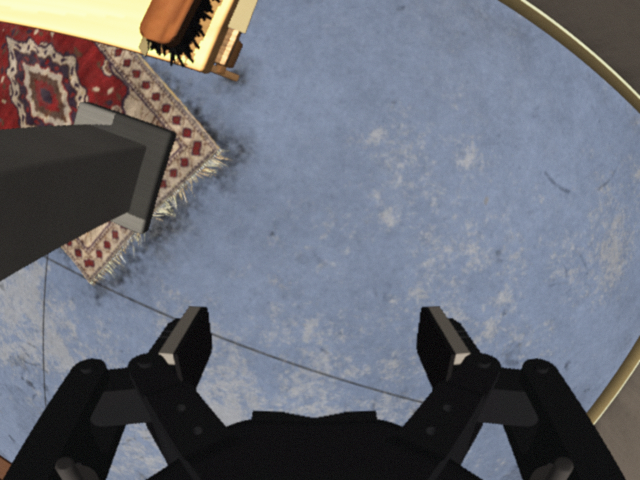

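The scene view shows the jig around (272,255), the red pad at (325,241) and the tray at (352,231). The top view shows the jig at about (260,240), the red pad at (300,271) and the blue tray at (411,241). The wrist view shows mostly floor. I'll take measurements from the top view first, and triangulate against the scene view.

```bash
cat > h.py <<'E'
import numpy as np,cv2
from cell import readout,cams
from scipy.spatial.transform import Rotation as Ro
def ray(n,uv,c=None):
    c=c or cams.get_calibration(n)
    x=(uv[0]-c['cx'])/c['fx'];y=(uv[1]-c['cy'])/c['fy']
    if n=='wrist':
        th=np.hypot(x,y); k=np.sin(th)/max(th,1e-9); d=np.array([x*k,y*k,np.cos(th)])
    else: d=np.array([x,y,1.])
    R=np.array(c['R']);t=np.array(c['t'])
    d=R.T@d; return -R.T@t,d/np.linalg.norm(d)
def onz(n,uv,z,c=None):
    o,d=ray(n,uv,c); return o+d*(z-o[2])/d[2]
def tri(r1,r2):
    (o1,d1),(o2,d2)=r1,r2
    s=np.linalg.lstsq(np.c_[d1,-d2],o2-o1,rcond=None)[0]
    a=o1+s[0]*d1;b=o2+s[1]*d2
    return (a+b)/2,np.linalg.norm(a-b)
def proj(n,X,c=None):
    c=c or cams.get_calibration(n)
    p=np.array(c['R'])@np.array(X)+np.array(c['t'])
    if n=='wrist':
        r=np.hypot(p[0],p[1]);th=np.arctan2(r,p[2]);q=p[:2]/max(r,1e-9)*th
    else:q=p[:2]/p[2]
    return np.array([c['cx']+c['fx']*q[0],c['cy']+c['fy']*q[1]])
def toolR(s): return Ro.from_euler('xyz',s['tool_rot']).as_matrix()
E
python3 - <<'E'
from h import *
s=readout.read_state();R=toolR(s);print(R.round(3))
m={}
for n in('top','scene'):
    im=cv2.imread(f'pics/{n}0.png');hsv=cv2.cvtColor(im,cv2.COLOR_BGR2HSV)
    red=cv2.inRange(hsv,(0,200,150),(4,255,255))|cv2.inRange(hsv,(176,200,150),(180,255,255))
    c,_=cv2.findContours(red,0,2);
    for k in c:
        if cv2.contourArea(k)>15: print(n,'red',cv2.minAreaRect(k),cv2.contourArea(k))
    bl=cv2.inRange(hsv,(105,80,60),(125,255,255)); 
    c,_=cv2.findContours(bl,0,2)
    for k in c:
        if cv2.contourArea(k)>400: 
            r=cv2.minAreaRect(k);print(n,'blue',r)
            if n=='top' and 380<r[0][0]<440: 
                for p in cv2.boxPoints(r): print(p,onz(n,p,37).round(1))
    
im=cv2.imread('pics/top0.png');cv2.imwrite('pics/t_jig.png',cv2.resize(im[190:320,200:340],None,fx=5,fy=5,interpolation=2)[:600])
im=cv2.imread('pics/scene0.png');cv2.imwrite('pics/s_jig.png',cv2.resize(im[205:325,220:360],None,fx=5,fy=5,interpolation=2))
E
```

```text
[[-0.001  0.384 -0.923]
 [ 0.001 -0.923 -0.384]
 [-1.    -0.001  0.   ]]
top red ((298.608154296875, 271.35137939453125), (15.45350456237793, 15.289106369018555), 9.462322235107422) 202.0
top blue ((411.53460693359375, 240.87307739257812), (54.28558349609375, 65.53836059570312), 1.2188751697540283)
[383.7009  273.05746] [ 433.6 -150.3   37. ]
[385.095   207.53394] [ 598.5 -161.    37. ]
[439.36832 208.68869] [ 593.4 -297.    37. ]
[437.9742  274.21222] [ 428.6 -282.4   37. ]
scene red ((325.5, 240.5), (14.309601783752441, 7.033533096313477), 14.03624439239502) 57.0
scene blue ((350.9394226074219, 228.198974609375), (54.15605926513672, 16.72099494934082), 16.927513122558594)
```

```bash
python3 -m creep '[[[-0.5,0,0],0,0],[[-1,0,0],0,0],[[-1,0,0],0,0]]'; python3 - <<'E'
from h import *
print(readout.read_state())
E
```

```text
clock: 0.45
eef_pos: [250.8, -603.8, 338.8]
tool_rot: [1.598, 1.557, -1.15]
force: [-0.4, -0.7, 0.5]
width: 85.4
{'clock': 0.45, 'qpos': array([ 1.10762084,  0.54136604,  0.04589387,  1.36891192, -0.02514932,
        1.21820294, -0.02195216]), 'qd': array([ 0.00043331,  0.05417445, -0.00439674,  0.11279208, -0.00031737,
       -0.07027873, -0.00042533]), 'tau': array([-3.04449666e-01, -5.30625951e+01,  9.65721197e-01, -2.14345318e+01,
       -2.39275309e-02,  7.38979820e-01, -5.22536575e-03]), 'eef_pos': array([ 250.78299913, -603.79479192,  338.82655101]), 'tool_rot': array([ 1.59823928,  1.55712068, -1.14983205]), 'force': array([-0.42103777, -0.65300642,  0.46221174]), 'torque': array([-0.03695005,  0.01478939,  0.04081426]), 'width': 85.44470890088131}
```

View pics/t_jig.png

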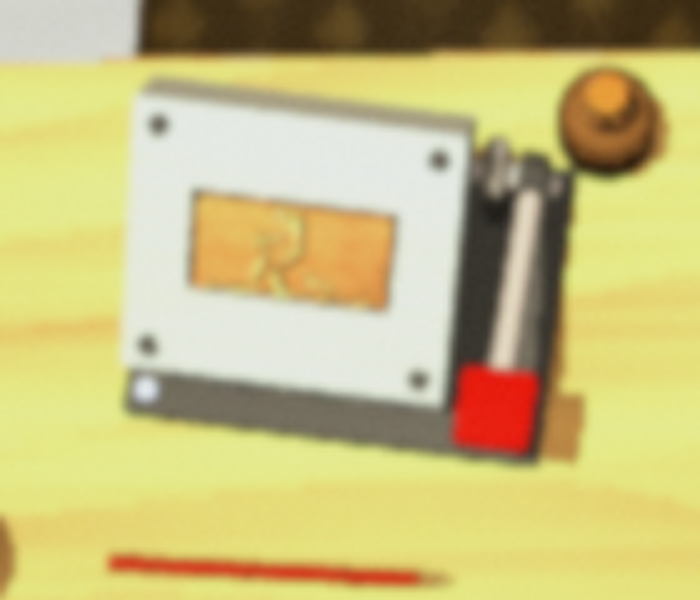

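View pics/s_jig.png

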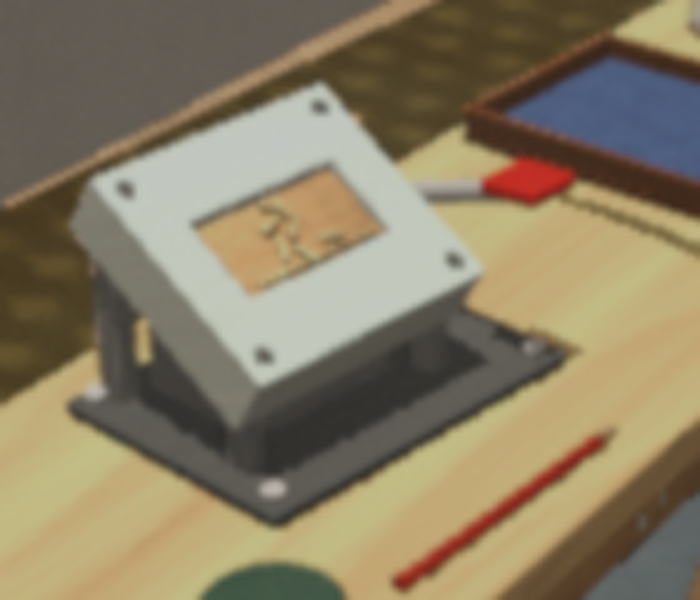

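The top crop shows four screws on the face, at crop pixels (158,125), (439,160), (148,345) and (418,380). The scene crop shows the same four. I'll triangulate them, along with the pad.

```bash
python3 - <<'E'
from h import *
T=np.array([(158,125),(439,160),(148,345),(418,380)])/5+[200,190]
S=np.array([(125,189),(320,106),(263,355),(455,260)])/5+[220,205]
P=[]
for a,b in zip(T,S):
    x,e=tri(ray('top',a),ray('scene',b));P.append(x);print(x.round(1),round(e,1))
P=np.array(P);c=P.mean(0)
u=(P[0]+P[1]-P[2]-P[3]);u/=np.linalg.norm(u);v=P[0]+P[2]-P[1]-P[3];v/=np.linalg.norm(v)
print('c',c,'slope',np.degrees(np.arcsin(u[2])),'yaw',np.degrees(np.arctan2(-v[0],v[1])),np.degrees(np.arctan2(u[1],u[0])))
print('pad',tri(ray('top',(298.6,271.35)),ray('scene',(325.5,240.5))))
print('pad z139',onz('top',(298.6,271.35),139),'pocket',onz('top',(258.6,240),128))
# pocket rect
B=np.array([(193,190),(397,214),(386,310),(190,287)])/5+[200,190]
for p,z in zip(B,(139,139,117,117)): print(onz('top',p,z).round(1))
E
```

```text
[554.6 200.2 154.5] 0.3
[536.4  75.1 154.9] 0.6
[464.2 213.2 101.5] 0.4
[445.4  88.5 101.4] 0.9
c [500.1749555  144.25101031 128.06735156] slope 30.16726044624829 yaw -8.42530001172473 -8.249902181171853
pad (array([427.78693878,  52.52800596, 136.58033416]), np.float64(1.559250748587952))
pad z139 [428.17030021  52.80588676 139.        ] pocket [502.34598433 143.21355166 128.        ]
[528.4 187.  139. ]
[515.9  95.3 139. ]
[476.  102.1 117. ]
[488.1 191.4 117. ]
```

```bash
python3 -m creep '[[[-0.5,0,0],0,0],[[-1,0,0],0,0],[[-1,0,0],0,0]]'; python3 - <<'E'
from h import *
s=readout.read_state();print(s['qpos'],s['qpos'][[1,3,5]].sum())
E
```

```text
clock: 0.75
eef_pos: [250.4, -602.9, 438.9]
tool_rot: [1.597, 1.557, -1.151]
force: [-0.9, -1.1, 0.8]
width: 85.4
[ 1.10558717  0.49864091  0.05235439  1.1745288  -0.02519846  1.45523508
 -0.02304424] 3.128404797847857
```

The screws triangulate with under 1 mm of ray gap. Pocket centre is (500,144,128), slope 30.2° and yaw −8.3°, matching the sizes given; the pad is at about (428,52.5,138). Next I'll spin and move towards the pad.

```bash
python3 -m creep '[[[0,-0.4,-0.3],-0.19,1],[[0,-0.8,-0.6],-0.38,1],[[0,-1,-0.75],-0.57,1],[[0,-1,-0.75],-0.76,1],[[0,-1,-0.75],-0.95,1],[[0,-1,-0.75],-1,1],[[0,-1,-0.75],-1,1]]'; python3 - <<'E'
from h import *
s=readout.read_state();print(s['qpos'],toolR(s).round(3),toolR(s).T@(np.array([428,52.5,240])-s['eef_pos']))
E
```

```text
clock: 1.45
eef_pos: [280.2, -479.0, 431.0]
tool_rot: [-2.724, 1.571, 1.596]
force: [-0.1, -0.1, -0.0]
width: 0.2
[ 1.08397134  0.33332401 -0.13580063  1.45915508  0.04524443  1.35239076
  0.55406588] [[-0.     0.924 -0.382]
 [ 0.    -0.382 -0.924]
 [-1.    -0.    -0.   ]] [ 191.17331776  -66.27837067 -547.64239473]
```

```bash
python3 -m creep '[[[0,0,-0.5],-0.16,1],[[0,-0.1,-1],-0.313,1],[[0,-0.12,-1],-0.313,1],[[0,-0.12,-1],-0.313,1]]'; python3 -m creep '[[[0,0,-0.5],0,1],[[0,0,-1],0,1],[[0,0,-1],0,1]]';python3 -m creep '[[[0,0,-0.5],0,1],[[0,0,-1],0,1],[[0,0,-1],0,1]]'; python3 - <<'E'
from h import *
s=readout.read_state();print(s['qpos'],toolR(s).round(3),toolR(s).T@(np.array([428,52.5,240])-s['eef_pos']))
E
```

```text
clock: 1.85
eef_pos: [307.5, -381.4, 431.7]
tool_rot: [0.29, 1.57, -1.426]
force: [-0.7, -0.4, 0.9]
width: -0.1
clock: 2.15
eef_pos: [323.2, -278.6, 431.8]
tool_rot: [2.733, 1.569, 1.022]
force: [1.2, -0.9, 0.6]
width: -0.2
clock: 2.45
eef_pos: [337.7, -179.9, 431.9]
tool_rot: [2.421, 1.569, 0.71]
force: [-0.8, 0.1, -0.3]
width: -0.1
[ 0.77620066  0.03845492 -0.37296178  1.83496434  0.01278206  1.26995241
  0.26015792] [[ 0.002  0.99  -0.139]
 [ 0.001 -0.139 -0.99 ]
 [-1.     0.001 -0.002]] [ 192.29625406   56.84291502 -242.42354359]
```

```bash
python3 -m creep '[[[0,0.2,-0.5],0,1],[[0,0.4,-1],0,1],[[0,0.57,-1],0,1],[[0,0.57,-1],0,1]]'; python3 -m creep '[[[0.3,0,-0.5],0,1],[[0.7,0,-1],0,1],[[1,0,-1],0,1],[[1,0,-1],0,1]]'; python3 - <<'E'
from h import *
s=readout.read_state();print(s['qpos'],toolR(s).round(3),toolR(s).T@(np.array([428,52.5,240])-s['eef_pos']))
c=cams.get_calibration('wrist');im=cams.get_image('wrist');cv2.imwrite('pics/w1.png',im)
print(proj('wrist',[428,52.5,139],c),proj('wrist',[500,144,128],c))
E
```

```text
clock: 2.85
eef_pos: [410.1, -93.9, 431.2]
tool_rot: [2.21, 1.569, 0.494]
force: [-0.5, -0.2, 0.8]
width: -0.2
clock: 3.25
eef_pos: [418.9, 5.2, 327.3]
tool_rot: [-1.486, 1.561, 3.082]
force: [-0.8, -0.7, -0.4]
width: -0.1
[ 0.40553031  0.21602707 -0.58783654  1.95545651  0.13742985  1.01917289
 -0.38924405] [[-0.01   0.99  -0.144]
 [ 0.001 -0.144 -0.99 ]
 [-1.    -0.01   0.001]] [ 87.19302974   3.07889247 -48.18018973]
[320.9404129  160.29713083] [384.90917457  52.89622842]
```

View pics/w1.png

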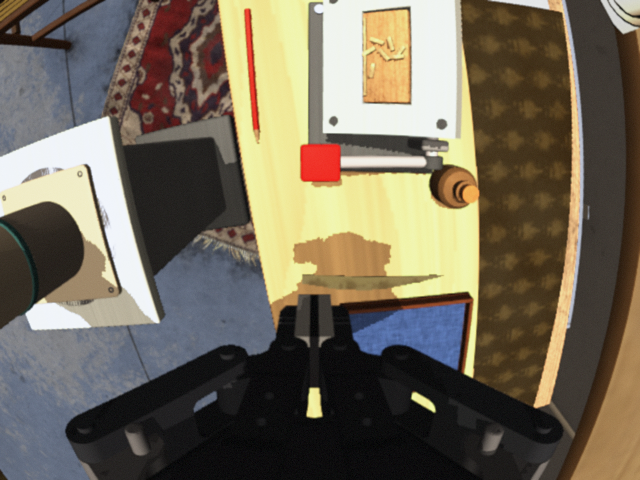

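The wrist view shows the pad at (321,163), with (321,160) predicted, and the pocket at (386,55), with (385,53) predicted. That confirms the localization. Next I'll hover over the pad.

```bash
python3 -m creep '[[[0.3,0.03,-0.25],0,1],[[0.6,0.03,-0.48],0,1],[[0.9,0.03,-0.48],0,1],[[1,0.03,-0.48],0,1],[[1,0.03,-0.48],0,1]]';  python3 -m creep '[[[0.35,0,0],0,1],[[0.7,0,0],0,1],[[0.7,0,0],0,1]]'; python3 - <<'E'
from h import *
s=readout.read_state();print(s['qpos'],toolR(s).round(3),toolR(s).T@(np.array([428,52.5,139])-s['eef_pos']))
c=cams.get_calibration('wrist');im=cams.get_image('wrist');cv2.imwrite('pics/w2.png',im)
E
```

```text
clock: 3.8
eef_pos: [432.4, 50.2, 231.4]
tool_rot: [-0.425, 1.569, -2.145]
force: [-0.3, 0.4, 0.5]
width: 0.5
clock: 4.1
eef_pos: [431.1, 50.4, 160.2]
tool_rot: [-0.94, 1.567, -2.659]
force: [-0.4, 0.1, -0.1]
width: 0.1
[ 0.16683038  0.48235397 -0.48422562  2.15657091  0.39872029  0.59247426
 -0.75455359] [[-0.004  0.989 -0.148]
 [-0.002 -0.148 -0.989]
 [-1.    -0.003  0.002]] [21.24179258 -3.33943803 -1.69238279]
```

View pics/w2.png

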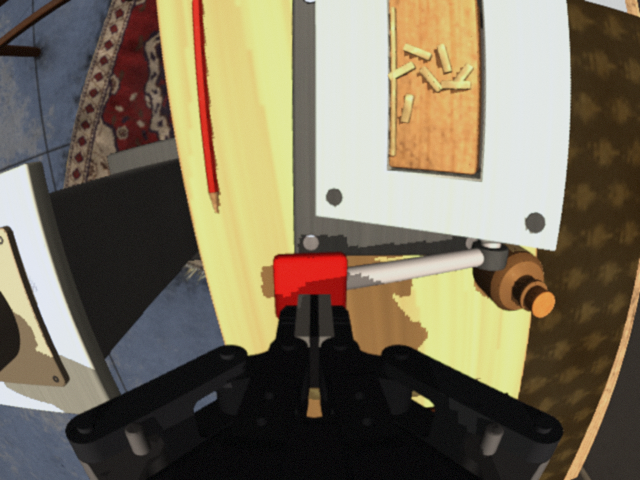

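The closed fingertips are over the red pad, which spans about (275..347, 253..317). I'll press down while following the pad's arc.

```bash
python3 -m creep '[[[0.15,-0.03,0],0,1],[[0.25,-0.04,0],0,1],[[0.35,-0.06,0],0,1],[[0.45,-0.08,0],0,1],[[0.55,-0.1,0],0,1],[[0.65,-0.12,0],0,1],[[0.74,-0.12,0],0,1],[[0.74,-0.12,0],0,1]]'; python3 -m creep '[[[0.03,0,0],0,1],[[0.06,0,0],0,1],[[0.06,0,0],0,1]]'
```

```text
clock: 4.95
eef_pos: [419.8, 53.9, 88.1]
tool_rot: [0.142, 1.57, -1.575]
force: [-2.3, -0.6, 1.9]
width: -0.2
clock: 5.25
eef_pos: [420.2, 53.9, 82.4]
tool_rot: [0.945, 1.57, -0.772]
force: [-3.5, 1.3, 4.4]
width: 0.3
```

```bash
python3 -m creep '[[[0.02,0,0],0,1],[[0.04,0,0],0,1],[[0.04,0,0],0,1]]'; python3 -m creep '[[[0.02,0,0],0,1],[[0.02,0,0],0,1]]';python3 -m creep '[[[0.02,0,0],0,1],[[0.02,0,0],0,1]]'; python3 - <<'E'
from h import *
print(cams and 0);im=cams.get_image('wrist');cv2.imwrite('pics/w3.png',im)
E
```

```text
clock: 5.55
eef_pos: [420.5, 53.9, 78.9]
tool_rot: [1.145, 1.569, -0.572]
force: [-4.6, 0.3, 11.3]
width: 0.3
clock: 5.75
eef_pos: [420.7, 53.8, 78.1]
tool_rot: [1.197, 1.567, -0.52]
force: [-7.7, 0.2, 29.1]
width: 0.0
clock: 5.95
eef_pos: [420.9, 53.8, 77.5]
tool_rot: [1.24, 1.565, -0.476]
force: [-10.8, -0.5, 50.3]
width: -0.2
0
```

View pics/w3.png

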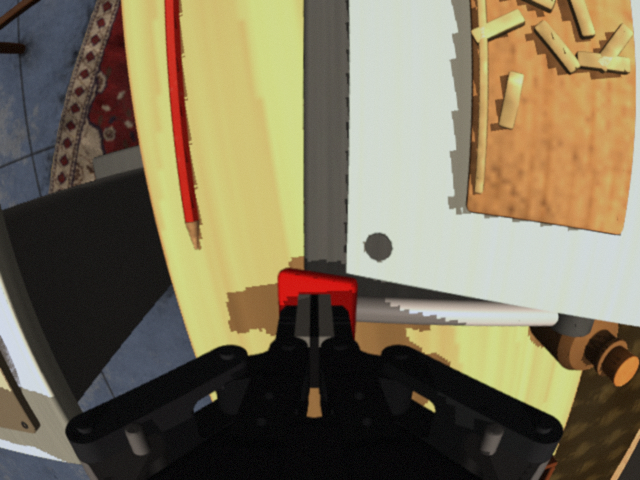

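The lever is on its stop: z is 77.5 against 77 expected, the force rose steeply, and the block now stands proud. I'll retreat up.

```bash
python3 -m creep '[[[-0.1,0,0],0,1],[[-0.5,0,0],0,1],[[-1,0,0],0,1],[[-1,0,0],0,1]]'; python3 -m creep '[[[-0.5,0,0.4],0,1],[[-1,0,0.8],0,1],[[-1,0,1],0,1],[[-1,0,1],0,1]]';python3 -m creep '[[[-0.5,0,0],0,0],[[-1,0,0],0,0],[[-1,0,0],0,0]]'; python3 - <<'E'
from h import *
s=readout.read_state();print(s['qpos'],toolR(s).round(3))
E
```

```text
clock: 6.4
eef_pos: [424.9, 55.0, 179.4]
tool_rot: [1.841, 1.557, 0.123]
force: [0.1, 0.3, -0.3]
width: 0.1
clock: 6.8
eef_pos: [407.0, -50.5, 276.6]
tool_rot: [1.126, 1.563, -0.601]
force: [0.3, -0.6, -1.0]
width: -0.1
clock: 7.1
eef_pos: [409.4, -44.1, 379.2]
tool_rot: [1.552, 1.558, -0.165]
force: [0.9, 0.2, -0.1]
width: 43.1
[ 0.61634746  0.1420778  -0.66254292  1.88990763  0.09945871  1.12856349
 -0.22907685] [[ 0.013  0.989 -0.146]
 [-0.002 -0.146 -0.989]
 [-1.     0.013  0.   ]]
```

```bash
for i in 1 2 3; do echo; done; python3 -m creep '[[[-0.5,0,0],0,0],[[-1,0,0],0,0],[[-1,0,0],0,0]]'; python3 -m creep '[[[-0.5,0,0],0,0],[[-1,0,0],0,0],[[-1,0,0],0,0]]'; python3 - <<'E'
from h import *
s=readout.read_state();print(s['qpos'],toolR(s).round(3))
cv2.imwrite('pics/s3.png',cams.get_image('scene'))
E
```

```text
clock: 7.4
eef_pos: [408.4, -44.0, 478.8]
tool_rot: [1.541, 1.559, -0.176]
force: [0.7, 0.5, -0.4]
width: 85.0
clock: 7.7
eef_pos: [407.6, -43.9, 578.3]
tool_rot: [1.589, 1.56, -0.127]
force: [-0.0, 0.2, -1.0]
width: 85.4
[ 0.63969615  0.06705348 -0.65681047  1.42628797  0.04256447  1.65164122
 -0.15741448] [[ 0.01   0.989 -0.145]
 [-0.001 -0.145 -0.989]
 [-1.     0.011 -0.   ]]
```

View pics/s3.png

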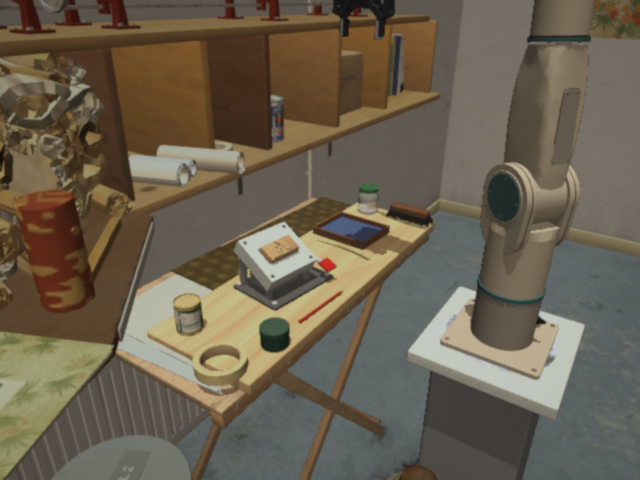

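The scene view shows the block raised at about (280,250), the lever down at (326,266) and the gripper high and free at (365,20). A vertical tool can't straddle a 30° face, because the uphill fingertip would hit it. So I'll see how the arm behaves at the edge of its reach, where the tool may tilt, while high up in free space.

```bash
python3 -m creep '[[[-0.4,0,0],0,0],[[-0.8,0,0],0,0],[[-1,0,0],0,0],[[-1,0,0],0,0]]'; python3 -m creep '[[[-0.2,0,0],0,0],[[-0.4,0,0],0,0],[[-0.6,0,0],0,0],[[-0.6,0,0],0,0]]'; python3 - <<'E'
from h import *
s=readout.read_state();print(s['qpos'],toolR(s).round(3))
E
```

```text
clock: 8.15
eef_pos: [406.3, -44.3, 674.2]
tool_rot: [1.801, 1.568, 0.085]
force: [-0.5, -0.1, -0.0]
width: 85.1
clock: 8.55
eef_pos: [406.9, -43.9, 696.1]
tool_rot: [0.862, 1.563, -0.855]
force: [0.2, -0.4, 0.5]
width: 85.4
[-0.0291629   0.10036625  0.07732673  1.05783128 -0.00260787  1.9785713
 -0.09968727] [[ 0.005  0.989 -0.146]
 [-0.006 -0.146 -0.989]
 [-1.     0.006  0.005]]
```

```bash
python3 -m creep '[[[-0.3,0,0],0,0],[[-0.6,0,0],0,0],[[-0.6,0,0],0,0],[[-0.6,0,0],0,0]]'; python3 - <<'E'
from h import *
s=readout.read_state();print(s['qpos'],toolR(s).round(4),s['eef_pos'])
E
```

```text
clock: 8.95
eef_pos: [403.5, -42.7, 714.5]
tool_rot: [1.515, 1.518, -0.201]
force: [0.1, -0.1, 1.1]
width: 85.4
[-0.48825874  0.08451025  0.61553081  1.0406131  -0.04878569  1.9792825
 -0.04093813] [[ 0.0512  0.9882 -0.1443]
 [-0.0104 -0.1439 -0.9895]
 [-0.9986  0.0522  0.0029]] [403.50303124 -42.71044524 714.51594818]
```

It tilts, by 3° so far and exactly toward the jig's slope direction. I'll continue.

```bash
python3 -m creep '[[[-0.4,0,0],0,0],[[-0.8,0,0],0,0],[[-1,0,0],0,0],[[-1,0,0],0,0],[[-1,0,0],0,0]]'; python3 - <<'E'
from h import *
s=readout.read_state();print(s['qpos'],toolR(s).round(4),s['eef_pos'])
E
```

```text
clock: 9.45
eef_pos: [396.4, -42.2, 734.4]
tool_rot: [1.562, 1.467, -0.154]
force: [0.1, -0.0, 0.8]
width: 85.1
[-0.73108833  0.05678778  0.85479918  1.02061969 -0.04293152  1.97989913
 -0.04377417] [[ 1.020e-01  9.842e-01 -1.449e-01]
 [-1.580e-02 -1.440e-01 -9.894e-01]
 [-9.947e-01  1.032e-01  9.000e-04]] [396.41540129 -42.18283239 734.41012268]
```

```bash
python3 -m creep '[[[0.3,0,0],0,0],[[0.6,0,0],0,0],[[0.6,0,0],0,0]]'; python3 - <<'E'
from h import *
s=readout.read_state();print(s['qpos'],toolR(s).round(4),s['eef_pos'])
E
```

```text
clock: 9.75
eef_pos: [400.8, -42.9, 671.9]
tool_rot: [1.552, 1.474, -0.163]
force: [-0.5, 0.6, 0.4]
width: 85.3
[-0.7860115  -0.00268634  0.81763327  1.2397019   0.01501535  1.8078611
 -0.10852784] [[ 0.0952  0.985  -0.1441]
 [-0.0157 -0.1432 -0.9896]
 [-0.9953  0.0965  0.0018]] [400.83974245 -42.87388576 671.89991555]
```

The tilt is retained between calls, so I'll repeat until it reaches about 30°.

```bash
python3 -m creep '[[[-0.5,0,0],0,0],[[-1,0,0],0,0],[[-1,0,0],0,0],[[-1,0,0],0,0],[[-1,0,0],0,0]]';python3 -m creep '[[[-0.5,0,0],0,0],[[-1,0,0],0,0],[[-1,0,0],0,0],[[-1,0,0],0,0],[[-1,0,0],0,0]]';  python3 - <<'E'
from h import *
s=readout.read_state();print(s['qpos'],toolR(s).round(4),s['eef_pos'])
E
```

```text
clock: 10.25
eef_pos: [392.5, -41.6, 747.9]
tool_rot: [1.572, 1.433, -0.144]
force: [0.4, -0.1, 1.0]
width: 85.5
clock: 10.75
eef_pos: [382.7, -41.0, 766.6]
tool_rot: [1.607, 1.383, -0.108]
force: [0.8, -0.6, 0.5]
width: 85.4
[-2.93067120e-01 -1.79344314e-03  3.12217573e-01  9.74887714e-01
  1.86482513e-02  1.98159628e+00 -1.15735786e-01] [[ 0.1853  0.9722 -0.1429]
 [-0.0201 -0.1416 -0.9897]
 [-0.9825  0.1863 -0.0067]] [382.71930078 -41.04893859 766.55259363]
```

```bash
python3 -m creep '[[[-1,0,0],0,0],[[-1,0,0],0,0],[[-1,0,0],0,0],[[-1,0,0],0,0],[[-1,0,0],0,0]]';  python3 - <<'E'
from h import *
s=readout.read_state();print(s['qpos'],s['tau'][5],toolR(s).round(4),s['eef_pos'])
E
```

```text
clock: 11.25
eef_pos: [368.6, -41.6, 785.2]
tool_rot: [1.621, 1.335, -0.094]
force: [-0.3, -0.3, -0.0]
width: 85.6
[ 0.60760556 -0.02165497 -0.55052549  0.94315277 -0.00253507  1.98160648
 -0.09035331] -0.786894466727972 [[ 0.2322  0.9621 -0.143 ]
 [-0.022  -0.1418 -0.9896]
 [-0.9724  0.233  -0.0118]] [368.57476669 -41.58652949 785.17934416]
```

```bash
python3 -m creep '[[[-1,0,0.2],0,0],[[-1,0,0.3],0,0],[[-1,0,0.3],0,0],[[-1,0,0.3],0,0],[[-1,0,0.3],0,0]]'; python3 -m creep '[[[-1,0,0],0,0],[[-1,0,0],0,0],[[-1,0,0],0,0],[[-1,0,0],0,0],[[-1,0,0],0,0]]';  python3 - <<'E'
from h import *
s=readout.read_state();print(s['qpos'],s['tau'][5],toolR(s).round(4),s['eef_pos'])
E
```

```text
clock: 11.75
eef_pos: [348.0, -68.3, 804.3]
tool_rot: [1.608, 1.284, -0.108]
force: [0.3, 1.1, -0.3]
width: 85.4
clock: 12.25
eef_pos: [330.3, -65.1, 822.5]
tool_rot: [1.598, 1.232, -0.117]
force: [0.4, -0.6, -0.3]
width: 85.4
[ 0.46058506 -0.10422706 -0.25483524  0.92350582 -0.05947535  1.98075756
  0.02547127] -1.5119339525699615 [[ 0.3298  0.9333 -0.1421]
 [-0.0388 -0.137  -0.9898]
 [-0.9433  0.3319 -0.0089]] [330.27428324 -65.14301521 822.52325738]
```

```bash
python3 -m creep '[[[-1,0,0.1],0,0],[[-1,0,0.2],0,0],[[-1,0,0.2],0,0],[[-1,0,0.2],0,0],[[-1,0,0.2],0,0]]'; python3 -m creep '[[[-1,0,0],0,0],[[-1,0,0],0,0],[[-1,0,0],0,0],[[-1,0,0],0,0],[[-1,0,0],0,0]]';  python3 - <<'E'
from h import *
s=readout.read_state();print(s['qpos'],s['tau'][5],toolR(s).round(4),s['eef_pos'])
E
```

```text
clock: 12.75
eef_pos: [307.7, -81.4, 840.2]
tool_rot: [1.586, 1.179, -0.132]
force: [0.0, -0.2, 0.6]
width: 85.0
clock: 13.25
eef_pos: [295.7, -81.1, 859.2]
tool_rot: [1.58, 1.125, -0.138]
force: [1.1, 0.7, -0.1]
width: 85.2
[ 0.06184551 -0.17709643  0.07821439  0.89141302  0.01315853  1.9808172
  0.00292386] -2.0236115902662277 [[ 0.4271  0.8924 -0.1456]
 [-0.0593 -0.133  -0.9893]
 [-0.9022  0.4312 -0.0039]] [295.66935227 -81.14040629 859.20511555]
```

```bash
python3 -m creep '[[[-1,0,0.1],0,0],[[-1,0,0.2],0,0],[[-1,0,0.2],0,0],[[-1,0,0.2],0,0],[[-1,0,0.2],0,0]]'; python3 -m creep '[[[-0.8,0,0],0,0],[[-0.8,0,0],0,0],[[-0.8,0,0],0,0],[[-0.8,0,0],0,0],[[-0.8,0,0],0,0]]';  python3 - <<'E'
from h import *
s=readout.read_state();print(s['qpos'],s['tau'][5],toolR(s).round(4),s['eef_pos'])
E
```

```text
clock: 13.75
eef_pos: [285.3, -117.0, 876.8]
tool_rot: [1.602, 1.074, -0.128]
force: [-0.2, -0.9, -0.4]
width: 85.9
clock: 14.25
eef_pos: [273.0, -142.3, 893.4]
tool_rot: [1.641, 1.021, -0.108]
force: [-0.8, 1.2, 0.3]
width: 85.5
[-0.2436578  -0.22285925  0.42375683  0.81472659  0.04902477  1.98075008
  0.05041088] -2.528839632868767 [[ 0.5196  0.8379 -0.167 ]
 [-0.0565 -0.1614 -0.9853]
 [-0.8525  0.5214 -0.0365]] [ 273.04989013 -142.26114191  893.38326327]
```

The tool is at 31.5° tilt, within about 2° of the pocket axis. Next I'll work out the transit to a point 200 mm out along the axis.

```bash
cat >> h.py <<'E'
yw=np.radians(-8.3);J=Ro.from_euler('z',yw).as_matrix();HC=np.array([500.2,144.2,128.])
HR=J@Ro.from_euler('y',-30,degrees=True).as_matrix()  # cols: upslope, y, normal
def at(h,HC=HC): return HC+HR[:,2]*h
def rep(target,ydes=None):
    s=readout.read_state();R=toolR(s)
    print('t',s['clock'],'p',s['eef_pos'].round(1),'tool-shift(10cm)',(R.T@(target-s['eef_pos'])/100).round(3))
    print('axis err deg',np.degrees(np.arccos(R[:,0]@-HR[:,2])).round(2))
    if ydes is not None:
        y=R.T@ydes; print('spin units',(np.arctan2(y[2],y[1])/(np.pi/4)).round(3))
    return s,R
E
python3 - <<'E'
from h import *
print(HR.round(3)); s,R=rep(at(200),HR[:,0])
E
```

```text
[[ 0.857  0.144 -0.495]
 [-0.125  0.99   0.072]
 [ 0.5    0.     0.866]]
t 14.25 p [ 273.  -142.3  893.4] tool-shift(10cm) [ 5.545 -2.499 -2.962]
axis err deg 1.85
spin units -0.049
```

```bash
python3 -m creep '[[[0.4,-0.2,-0.25],-0.05,0.29],[[0.8,-0.4,-0.5],-0.05,0.29],[[1,-0.45,-0.53],-0.05,0.29],[[1,-0.45,-0.53],-0.05,0.29]]'; python3 -m creep '[[[0.4,-0.2,-0.25],0,0.29],[[0.8,-0.4,-0.5],0,0.29],[[1,-0.45,-0.53],0,0.29]]';python3 -m creep '[[[0.4,-0.2,-0.25],0,0.29],[[0.8,-0.4,-0.5],0,0.29],[[1,-0.45,-0.53],0,0.29]]'; python3 - <<'E'
from h import *
s,R=rep(at(200),HR[:,0]);print(s['qpos'].round(2))
E
```

```text
clock: 14.65
eef_pos: [296.1, -84.9, 783.3]
tool_rot: [1.597, 1.028, -0.105]
force: [-0.7, -0.3, 0.6]
width: 60.6
clock: 14.95
eef_pos: [325.0, -45.9, 708.3]
tool_rot: [1.6, 1.024, -0.11]
force: [1.1, 0.5, 0.2]
width: 60.9
clock: 15.25
eef_pos: [350.2, 12.7, 595.7]
tool_rot: [1.598, 1.04, -0.1]
force: [-0.8, -0.8, 0.3]
width: 60.4
t 15.25 p [350.2  12.7 595.7] tool-shift(10cm) [ 2.722 -1.221 -1.47 ]
axis err deg 1.36
spin units 0.014
[-0.11 -0.37 -0.11  1.84  0.13  1.17 -0.37]
```

```bash
python3 -m creep '[[[0.4,-0.2,-0.25],0,0.29],[[0.8,-0.4,-0.5],0,0.29],[[1,-0.45,-0.54],0,0.29],[[1,-0.45,-0.54],0,0.29]]';python3 -m creep '[[[0.4,-0.2,-0.25],0,0.29],[[0.8,-0.4,-0.5],0,0.29],[[1,-0.45,-0.54],0,0.29],[[1,-0.45,-0.54],0,0.29]]'; python3 - <<'E'
from h import *
s,R=rep(at(100),HR[:,0]);print(s['qpos'].round(3))
c=cams.get_calibration('wrist');im=cams.get_image('wrist');cv2.imwrite('pics/w4.png',im)
for a in(-22.5,22.5):
  for b in(-45,45): print(a,b,proj('wrist',HC+HR@[a,b,15.],c).round(1))
E
```

```text
clock: 15.65
eef_pos: [369.1, 63.4, 487.5]
tool_rot: [1.595, 1.042, -0.107]
force: [-0.6, 0.7, 0.4]
width: 60.7
clock: 16.05
eef_pos: [389.1, 116.8, 380.4]
tool_rot: [1.597, 1.04, -0.107]
force: [0.3, -0.7, 0.5]
width: 60.6
t 16.05 p [389.1 116.8 380.4] tool-shift(10cm) [ 1.721 -0.353 -0.401]
axis err deg 1.16
spin units 0.009
[ 0.035 -0.131 -0.607  2.261  0.45   0.616 -1.037]
-22.5 -45 [262.4 205.3]
-22.5 45 [261.4 123.2]
22.5 -45 [303.2 205.4]
22.5 45 [303.5 122.8]
```

View pics/w4.png

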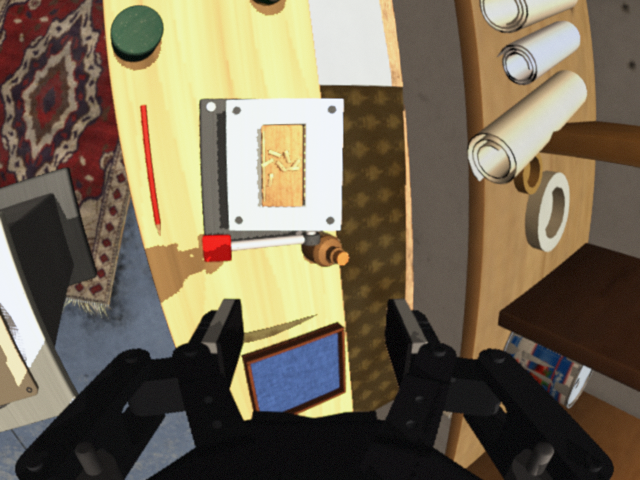

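The wrist view shows the block's corners at about (261,124), (303,124), (262,206) and (305,208). These match the predictions within 2 px.

```bash
python3 -m creep '[[[0.4,-0.18,-0.2],0.01,0.29],[[0.8,-0.35,-0.4],0.01,0.29],[[1,-0.35,-0.4],0.01,0.29],[[1,-0.35,-0.4],0.01,0.29]]';python3 -m creep '[[[0.4,0,0],0,0.29],[[0.8,0,0],0,0.29],[[1,0,0],0,0.29],[[1,0,0],0,0.29]]'; python3 - <<'E'
from h import *
s,R=rep(at(2),HR[:,0]);print(s['qpos'].round(3))
c=cams.get_calibration('wrist');im=cams.get_image('wrist');cv2.imwrite('pics/w5.png',im)
for a in(-22.5,22.5):
  for b in(-45,45): print(a,b,proj('wrist',HC+HR@[a,b,15.],c).round(1))
E
```

```text
clock: 16.5
eef_pos: [417.6, 155.3, 279.7]
tool_rot: [1.611, 1.031, -0.107]
force: [1.6, -0.8, 0.5]
width: 60.5
clock: 16.9
eef_pos: [467.6, 149.0, 190.8]
tool_rot: [1.603, 1.036, -0.113]
force: [0.9, -0.0, 0.3]
width: 60.3
t 16.9 p [467.6 149.  190.8] tool-shift(10cm) [ 0.688 -0.037  0.012]
axis err deg 1.13
spin units -0.006
[-0.12   0.449 -0.666  2.413  1.662  0.646 -2.368]
-22.5 -45 [275.5 333.6]
-22.5 45 [269.5 187.7]
22.5 -45 [348. 333.]
22.5 45 [352.1 187.2]
```

View pics/w5.png

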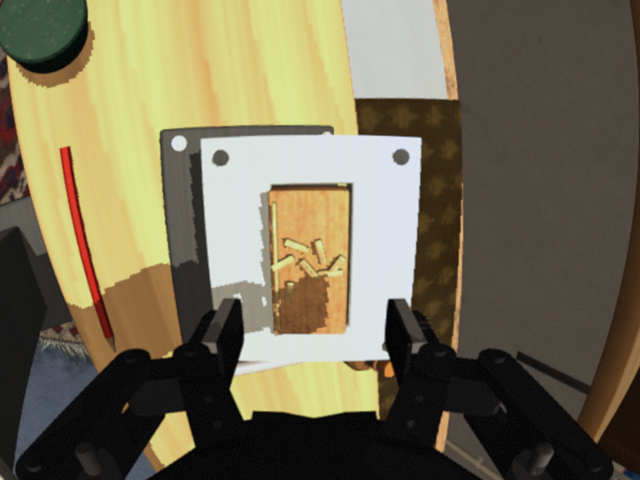

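Block corners match the projection again. I'll advance along the axis with the −3.7 mm lateral correction, watching the joints.

```bash
python3 -m creep '[[[0.1,-0.02,0.01],0,0.29],[[0.2,-0.04,0.01],0,0.29],[[0.3,-0.04,0.01],0,0.29],[[0.4,-0.04,0.01],0,0.29],[[0.4,-0.04,0.01],0,0.29]]'; python3 - <<'E'
from h import *
s,R=rep(at(2),HR[:,0]);print(s['qpos'].round(3))
c=cams.get_calibration('wrist');im=cams.get_image('wrist');cv2.imwrite('pics/w6.png',im)
for a in(-22.5,22.5):
  for b in(-45,45): print(a,b,proj('wrist',HC+HR@[a,b,15.],c).round(1))
E
```

```text
clock: 17.45
eef_pos: [482.9, 147.2, 156.5]
tool_rot: [1.607, 1.034, -0.107]
force: [-0.6, 0.2, 0.2]
width: 60.7
t 17.45 p [482.9 147.2 156.5] tool-shift(10cm) [0.314 0.005 0.011]
axis err deg 1.34
spin units -0.004
[-0.11   0.557 -0.665  2.42   1.82   0.706 -2.498]
-22.5 -45 [277.  369.4]
-22.5 45 [269.4 199.9]
22.5 -45 [361.4 368.3]
22.5 45 [369.9 199.5]
```

View pics/w6.png

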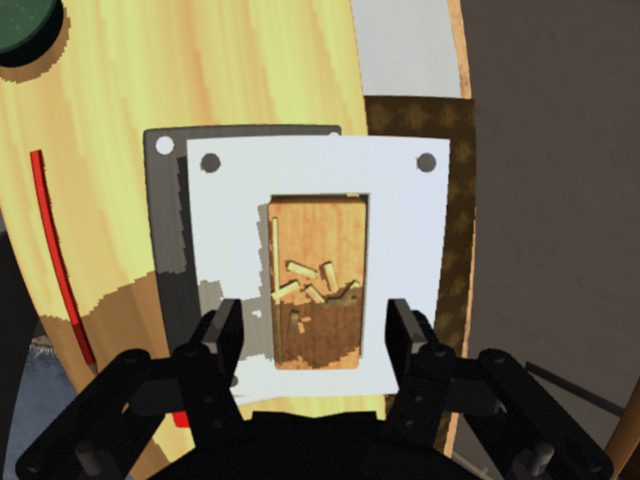

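```bash
python3 -m creep '[[[0.1,0,0.01],0,0.29],[[0.2,0.01,0.01],0,0.29],[[0.26,0.01,0.01],0,0.29],[[0.31,0.01,0.01],0,0.29],[[0.31,0.01,0.01],0,0.29]]'; python3 - <<'E'
from h import *
s,R=rep(at(2),HR[:,0]);print(s['qpos'].round(3),s['force'])
cv2.imwrite('pics/w7.png',cams.get_image('wrist'))
im=cams.get_image('scene');cv2.imwrite('pics/s7.png',cv2.resize(im[150:330,200:440],None,fx=3,fy=3,interpolation=2))
E
```

```text
clock: 18.0
eef_pos: [497.3, 144.5, 127.8]
tool_rot: [1.606, 1.039, -0.106]
force: [-0.4, -0.1, -0.2]
width: 60.8
t 18.0 p [497.3 144.5 127.8] tool-shift(10cm) [-0.007  0.026 -0.002]
axis err deg 1.22
spin units -0.002
[-0.095  0.642 -0.657  2.409  1.916  0.746 -2.553] [-0.40082088 -0.09454834 -0.20391603]
```

View pics/w7.png

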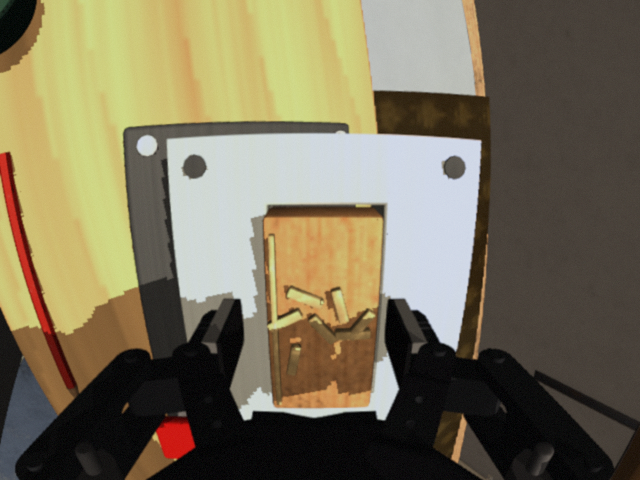

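View pics/s7.png

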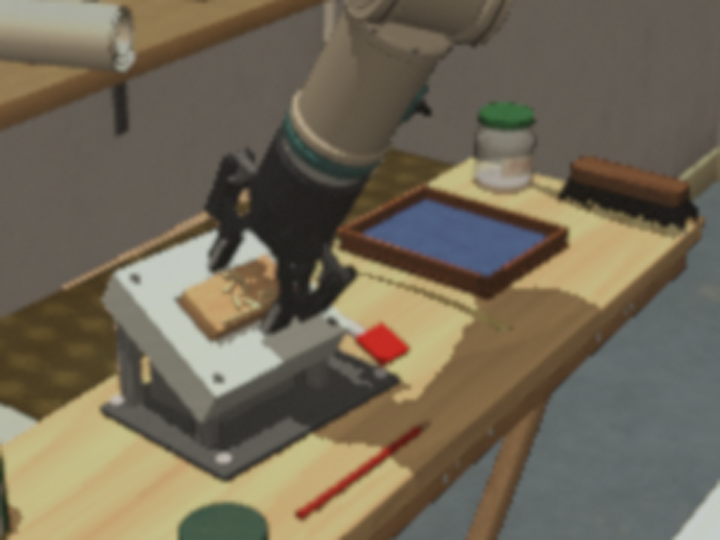

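The fingers straddle the block without contact. I'll centre by +2.6 mm and close.

```bash
python3 -m creep '[[[0,0.03,0],0,0.29],[[0,0.03,0],0,0.35],[[0,0.03,0],0,0.4],[[0,0.03,0],0,0.44],[[0,0.03,0],0,0.47],[[0,0.03,0],0,0.6],[[0,0.03,0],0,1],[[0,0.03,0],0,1],[[0,0.03,0],0,1]]'; python3 - <<'E'
from h import *
s,R=rep(at(2),HR[:,0]);print(s['force'],s['width'])
cv2.imwrite('pics/w8.png',cams.get_image('wrist'))
E
```

```text
clock: 19.0
eef_pos: [499.8, 144.3, 130.2]
tool_rot: [1.606, 1.037, -0.105]
force: [-3.0, 0.2, 6.4]
width: 43.2
t 19.0 p [499.8 144.3 130.2] tool-shift(10cm) [ 0.001 -0.007  0.   ]
axis err deg 1.29
spin units -0.001
[-3.02863882  0.16291351  6.3897642 ] 43.18954089589196
```

View pics/w8.png

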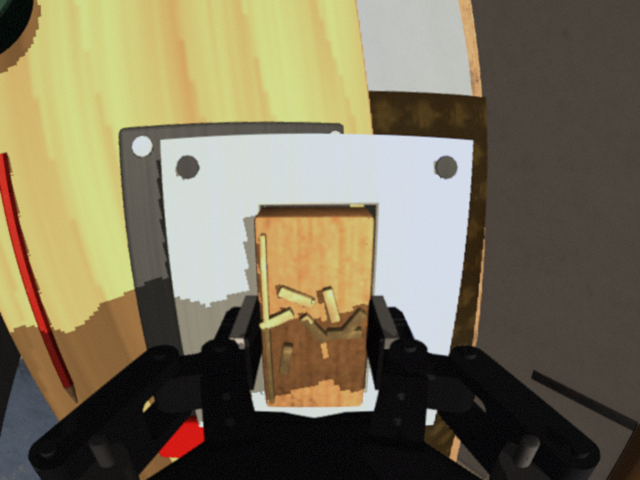

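It's gripped at 43 mm width. I'll draw the block straight out slowly.

```bash
python3 -m creep '[[[-0.04,0,0],0,1],[[-0.08,0,0],0,1],[[-0.12,0,0],0,1],[[-0.18,0,0],0,1],[[-0.25,0,0],0,1],[[-0.35,0,0],0,1],[[-0.5,0,0],0,1],[[-0.7,0,0],0,1],[[-0.9,0,0],0,1],[[-0.9,0,0],0,1]]'; python3 - <<'E'
from h import *
s,R=rep(at(95),HR[:,0]);print(s['force'],s['width'],s['qpos'].round(3))
cv2.imwrite('pics/w9.png',cams.get_image('wrist'))
im=cams.get_image('scene');cv2.imwrite('pics/s9.png',cv2.resize(im[150:330,200:440],None,fx=3,fy=3,interpolation=2))
E
```

```text
clock: 20.05
eef_pos: [454.0, 149.8, 209.5]
tool_rot: [1.61, 1.035, -0.101]
force: [0.3, 0.8, -1.8]
width: 43.2
t 20.05 p [454.  149.8 209.5] tool-shift(10cm) [-0.011 -0.004 -0.011]
axis err deg 1.45
spin units -0.001
[ 0.33913898  0.79511047 -1.84919454] 43.21074365617952 [-0.123  0.385 -0.67   2.421  1.582  0.614 -2.303]
```

View pics/w9.png

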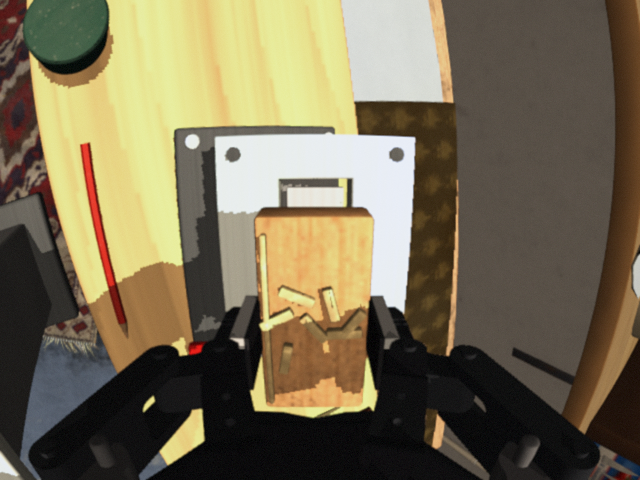

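View pics/s9.png

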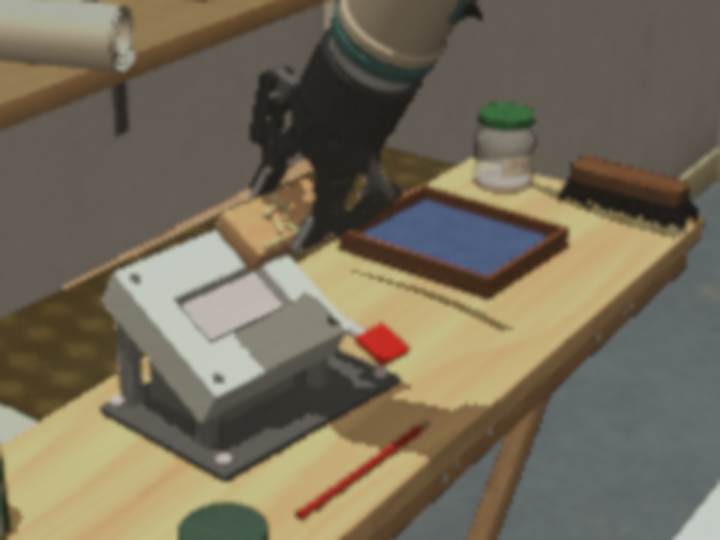

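The block is out and held firmly, and the pocket now shows the empty lifter. Next I'll move sideways to the straight-ahead azimuth to un-tilt at the inner reach limit.

```bash
python3 -m creep '[[[-0.1,0,0.3],0,1],[[-0.2,0,0.6],0,1],[[-0.3,0,0.9],0,1],[[-0.3,0,1],0,1],[[-0.3,0,1],0,1]]'; python3 -m creep '[[[0,0,0.35],0,1],[[0,0,0.7],0,1],[[0,0,1],0,1],[[0,0,1],0,1]]'; python3 - <<'E'
from h import *
s,R=rep(at(95));print(s['force'],s['width'],s['qpos'].round(3),R.round(3),R.T@[-1,.145,0])
E
```

```text
clock: 20.65
eef_pos: [438.4, 52.5, 240.5]
tool_rot: [1.6, 1.056, -0.117]
force: [-13.8, 44.2, 9.2]
width: 43.7
clock: 21.05
eef_pos: [434.7, -51.5, 248.1]
tool_rot: [1.595, 1.069, -0.131]
force: [0.4, 0.3, -1.1]
width: 42.9
t 21.05 p [434.7 -51.5 248.1] tool-shift(10cm) [ 0.293 -0.3   -2.026]
axis err deg 1.31
[ 0.41905929  0.27571796 -1.08290746] 42.90583822894067 [ 1.     0.319 -1.242  2.467  1.468  0.437 -1.646] [[ 0.477  0.866 -0.151]
 [-0.063 -0.138 -0.988]
 [-0.877  0.481 -0.011]] [-0.48595818 -0.88589635  0.00756991]
```

```bash
python3 -m creep '[[[-0.2,-0.4,0],0,1],[[-0.3,-0.6,0],0,1],[[-0.3,-0.6,0],0,1]]'; python3 - <<'E'
from h import *
s,R=rep(at(95));print(s['force'],s['width'],s['qpos'].round(3),R.round(3),R.T@[-1,.145,0])
cv2.imwrite('pics/w10.png',cams.get_image('wrist'))
cv2.imwrite('pics/s10.png',cams.get_image('scene'))
E
```

```text
clock: 21.35
eef_pos: [395.6, -38.2, 273.0]
tool_rot: [1.597, 1.106, -0.116]
force: [-0.3, -0.0, -1.6]
width: 43.4
t 21.35 p [395.6 -38.2 273. ] tool-shift(10cm) [ 0.719 -0.016 -1.947]
axis err deg 3.48
[-0.31878633 -0.0040698  -1.64691553] 43.38389758876976 [ 1.139  0.105 -1.246  2.468  0.817  0.259 -0.98 ] [[ 0.445  0.885 -0.139]
 [-0.052 -0.129 -0.99 ]
 [-0.894  0.448 -0.012]] [-0.45238978 -0.9035185  -0.00477671]
```

View pics/w10.png

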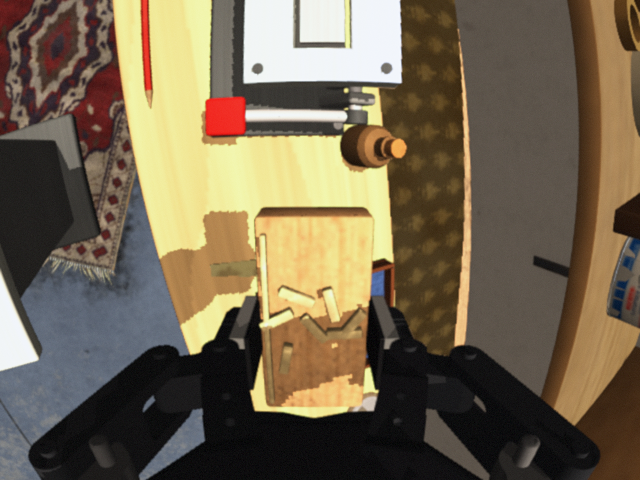

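View pics/s10.png

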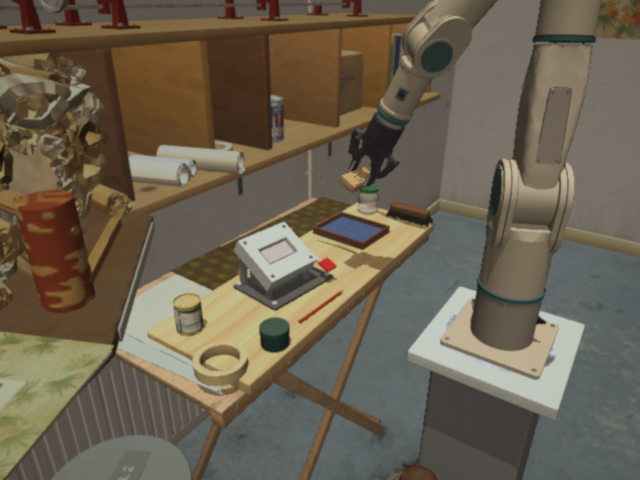

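The block is unmoved in the grip and the tilt has dropped to 26.6°, so the inner limit works. I'll keep pulling inward.

```bash
python3 -m creep '[[[-0.2,-0.5,0.1],0,1],[[-0.4,-1,0.1],0,1],[[-0.4,-1,0.1],0,1],[[-0.4,-1,0.1],0,1],[[-0.4,-1,0.1],0,1]]'; python3 - <<'E'
from h import *
s,R=rep(at(95));print(s['force'],s['width'],s['qpos'].round(3),R.round(3),R.T@[-1,.145,0])
E
```

```text
clock: 21.95
eef_pos: [320.6, -71.7, 277.5]
tool_rot: [1.384, 1.237, -0.366]
force: [-0.6, -0.2, -2.2]
width: 43.4
t 21.95 p [320.6 -71.7 277.5] tool-shift(10cm) [ 0.78   0.668 -2.473]
axis err deg 12.01
[-0.63909317 -0.23722615 -2.21033863] 43.373532067727474 [ 1.373 -0.126 -1.183  2.467 -0.139  0.397  0.113] [[ 0.306  0.933 -0.188]
 [-0.117 -0.159 -0.98 ]
 [-0.945  0.322  0.061]] [-0.32323268 -0.95627793  0.04558678]
```

```bash
python3 -m creep '[[[-0.1,-0.5,0.3],0,1],[[-0.2,-1,0.5],0,1],[[-0.2,-1,0.5],0,1],[[-0.2,-1,0.5],0,1]]'; python3 - <<'E'
from h import *
s,R=rep(at(95));print(s['force'],s['width'],s['qpos'].round(3),R.round(3),R.T@[-1,.145,0])
E
```

```text
clock: 22.35
eef_pos: [243.3, -112.5, 307.6]
tool_rot: [1.381, 1.277, -0.372]
force: [-1.6, -2.0, -1.9]
width: 43.0
t 22.35 p [ 243.3 -112.5  307.6] tool-shift(10cm) [ 1.221  1.27  -3.033]
axis err deg 14.06
[-1.57743488 -2.02394724 -1.87955114] 42.964160316653995 [ 1.59  -0.361 -0.811  2.466 -0.577  0.731  0.993] [[ 0.27   0.944 -0.188]
 [-0.105 -0.165 -0.981]
 [-0.957  0.284  0.055]] [-0.28513453 -0.96830812  0.04585501]
```

```bash
python3 -m creep '[[[0,-0.5,0.2],0,1],[[0,-1,0.4],0,1],[[0,-1,0.4],0,1],[[0,-1,0.4],0,1]]'; python3 - <<'E'
from h import *
s,R=rep(at(95));print(s['force'],s['width'],s['qpos'].round(3),R.round(3),R.T@[-1,.145,0])
cv2.imwrite('pics/s11.png',cams.get_image('scene'))
E
```

```text
clock: 22.75
eef_pos: [149.6, -155.3, 320.5]
tool_rot: [1.435, 1.302, -0.326]
force: [0.7, 0.6, -1.9]
width: 43.3
t 22.75 p [ 149.6 -155.3  320.5] tool-shift(10cm) [ 1.567  2.044 -3.631]
axis err deg 15.06
[ 0.74247559  0.58633526 -1.87458545] 43.25753441131198 [ 1.804 -0.371 -0.502  2.467 -0.513  0.916  1.427] [[ 0.252  0.948 -0.194]
 [-0.085 -0.178 -0.98 ]
 [-0.964  0.263  0.036]] [-0.26427368 -0.97393198  0.05138984]
```

View pics/s11.png

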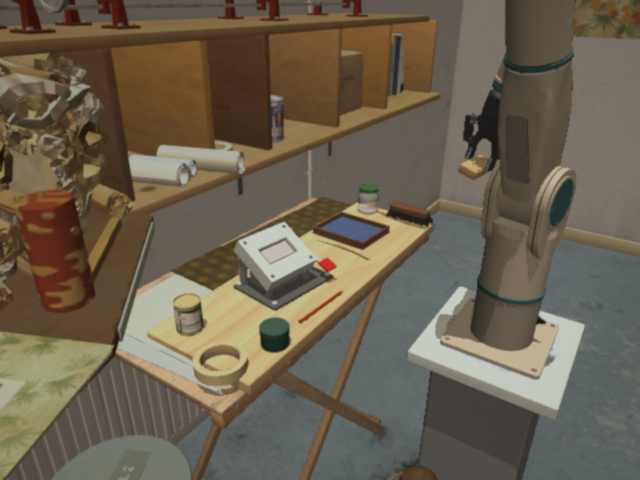

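Pulling inward now just slides the wrist over the limit sphere, leaving 15.4° of tilt. I'll fit a quick planar arm model to the recorded states to choose a better pull direction.

```bash
python3 - <<'E'
import numpy as np
from scipy.optimize import least_squares
D=[(.6293,1.5184,.9963,649.4,230.4),(.5414,1.3689,1.2182,653.8,338.8),(.4986,1.1745,1.4552,652.8,438.9),(-.1771,.8914,1.9808,306.6,859.2),(.1004,1.0578,1.9786,409.3,696.1)]
def f(p):
    L1,L2,L3,H=p;o=[]
    for a,b,c,r,z in D:
        o+=[L1*np.sin(a)+L2*np.sin(a+b)+L3*np.sin(a+b+c)-r,H+L1*np.cos(a)+L2*np.cos(a+b)+L3*np.cos(a+b+c)-z]
    return o
s=least_squares(f,[400,400,250,300]);L1,L2,L3,H=s.x;print(s.x,np.round(s.fun,1))
print('dmin',np.sqrt(L1**2+L2**2+2*L1*L2*np.cos(2.467)))
E
```

```text
[560.27254977 382.14744464 358.11348611 343.48672613] [-0.2 -0.5 -0.  -0.5  0.  -0.5 -0.3  1.5 -1.3 -0. ]
dmin 354.29339740649624
```

The model fits to about 1 mm, and the wrist had climbed above the shoulder. The un-tilt should work low at r≈350, z≈130, so I'll move out and then down.

```bash
python3 -m creep '[[[0.1,0.45,-0.2],0,1],[[0.2,0.9,-0.4],0,1],[[0.3,1,-0.6],0,1],[[0.3,1,-0.6],0,1]]'; cat > g.py <<'E'
from h import *
import sys
s=readout.read_state();R=toolR(s)
print(s['clock'],s['eef_pos'].round(1),'F',s['force'].round(1),'w',s['width'].round(1),'q',s['qpos'].round(3))
a=R[:,0];print('axis',a.round(3),'tilt',np.degrees(np.arccos(-a[2])).round(2),'az',np.degrees(np.arctan2(a[1],a[0])).round(1),'ytool',R[:,1].round(3))
W=s['eef_pos']-358*a;print('W-S',(W-[0,0,343]).round(0),np.linalg.norm(W-[0,0,343]).round(0))
if len(sys.argv)>3:
    t=np.array([float(v) for v in sys.argv[1:4]]);print('shift',(R.T@(t-s['eef_pos'])/100).round(3))
if len(sys.argv)>4:
    y=R.T@[np.cos(np.radians(float(sys.argv[4]))),np.sin(np.radians(float(sys.argv[4]))),0];print('spin',(np.arctan2(y[2],y[1])/(np.pi/4)).round(3))
E
python3 g.py 330 -90 140
```

```text
clock: 23.2
eef_pos: [268.2, -111.2, 315.8]
tool_rot: [1.426, 1.301, -0.316]
force: [-0.5, 0.3, -1.6]
width: 43.2Traceback (most recent call last):
  File "g.py", line 4, in <module>
    print(s['clock'],s['eef_pos'].round(1),'F',s['force'].round(1),'w',s['width'].round(1),'q',s['qpos'].round(3))
                                                                       ^^^^^^^^^^^^^^^^
AttributeError: 'float' object has no attribute 'round'
```

```bash
sed -i "s/s\['width'\].round(1)/round(s['width'],1)/" g.py; python3 g.py 330 -90 140
```

```text
23.2 [ 268.2 -111.2  315.8] F [-0.5  0.3 -1.6] w 43.2 q [ 1.693 -0.349 -0.946  2.399 -0.574  0.777  0.951]
axis [ 0.253 -0.083 -0.964] tilt 15.46 az -18.1 ytool [ 0.951 -0.159  0.264]
W-S [177. -82. 318.] 373.0
shift [ 1.834  0.091 -0.385]
```

```bash
python3 -m creep '[[[0.4,0.05,-0.2],0,1],[[0.8,0.1,-0.3],0,1],[[1,0.1,-0.3],0,1],[[1,0.1,-0.3],0,1]]'; python3 g.py 330 -90 140; python3 -m creep '[[[0.3,0,0],0,1],[[0.6,0,0],0,1],[[0.6,0,0],0,1],[[0.6,0,0],0,1]]'; python3 g.py 330 -90 140
```

```text
clock: 23.6
eef_pos: [270.8, -111.6, 262.8]
tool_rot: [1.253, 1.365, -0.517]
force: [-0.5, -1.7, -0.9]
width: 43.2
23.6 [ 270.8 -111.6  262.8] F [-0.5 -1.7 -0.9] w 43.2 q [ 1.551 -0.079 -1.206  2.462 -0.077  0.506  0.202]
axis [ 0.178 -0.101 -0.979] tilt 11.79 az -29.6 ytool [ 0.963 -0.188  0.194]
W-S [207. -75. 270.] 349.0
shift [ 1.285  0.291 -0.41 ]
clock: 24.0
eef_pos: [296.8, -124.8, 223.4]
tool_rot: [1.227, 1.387, -0.544]
force: [-1.5, -0.7, -0.1]
width: 43.0
24.0 [ 296.8 -124.8  223.4] F [-1.5 -0.7 -0.1] w 43.0 q [ 1.305  0.242 -1.244  2.467  0.66   0.519 -0.677]
axis [ 0.157 -0.095 -0.983] tilt 10.55 az -31.2 ytool [ 0.966 -0.191  0.172]
W-S [241. -91. 232.] 347.0
shift [ 0.839  0.111 -0.459]
```

```bash
python3 -m creep '[[[0.3,0,0.4],0,1],[[0.65,0,0.65],0,1],[[0.85,-0.35,0.5],0,1],[[1,-0.7,0.35],0,1],[[1,-0.7,0.35],0,1],[[1,-0.7,0.35],0,1]]'; python3 g.py 330 -90 140
```

```text
clock: 24.6
eef_pos: [296.5, -194.3, 156.0]
tool_rot: [1.238, 1.428, -0.532]
force: [-0.6, -0.3, -1.1]
width: 43.3
24.6 [ 296.5 -194.3  156. ] F [-0.6 -0.3 -1.1] w 43.3 q [ 1.347  0.589 -1.247  2.467  1.158  0.665 -1.014]
axis [ 0.122 -0.072 -0.99 ] tilt 8.17 az -30.5 ytool [ 0.972 -0.193  0.134]
W-S [ 253. -169.  167.] 347.0
shift [ 0.124  0.102 -1.096]
```

```bash
python3 -m creep '[[[0.2,-0.5,-0.2],0,1],[[0.35,-0.9,-0.33],0,1],[[0.35,-0.9,-0.33],0,1],[[0.35,-0.9,-0.33],0,1],[[0.35,-0.9,-0.33],0,1]]'; python3 g.py 330 -90 140
```

```text
clock: 25.1
eef_pos: [283.2, -191.9, 148.6]
tool_rot: [1.266, 1.472, -0.506]
force: [0.6, -0.3, -0.9]
width: 43.2
25.1 [ 283.2 -191.9  148.6] F [ 0.6 -0.3 -0.9] w 43.2 q [ 1.356  0.614 -1.246  2.466  1.121  0.685 -0.977]
axis [ 0.086 -0.048 -0.995] tilt 5.63 az -29.0 ytool [ 0.976 -0.198  0.094]
W-S [ 252. -175.  162.] 347.0
shift [ 0.077  0.247 -1.095]
```

```bash
python3 -m creep '[[[0.4,-0.9,-0.33],0,1],[[0.4,-0.9,-0.33],0,1],[[0.4,-0.9,-0.33],0,1],[[0.4,-0.9,-0.33],0,1],[[0.4,-0.9,-0.33],0,1]]';  python3 -m creep '[[[0.4,-0.9,-0.33],0,1],[[0.4,-0.9,-0.33],0,1],[[0.4,-0.9,-0.33],0,1],[[0.4,-0.9,-0.33],0,1],[[0.4,-0.9,-0.33],0,1]]'; python3 g.py 330 -90 140
```

```text
clock: 25.6
eef_pos: [270.8, -190.3, 139.2]
tool_rot: [1.368, 1.515, -0.403]
force: [-0.1, 0.3, -1.3]
width: 42.8
clock: 26.1
eef_pos: [256.0, -190.3, 132.6]
tool_rot: [1.983, 1.553, 0.212]
force: [-0.3, 0.6, -1.0]
width: 43.1
26.1 [ 256.  -190.3  132.6] F [-0.3  0.6 -1. ] w 43.1 q [ 1.383  0.676 -1.246  2.466  1.073  0.732 -0.909]
axis [ 0.017  0.004 -1.   ] tilt 1.0 az 12.1 ytool [ 0.98  -0.199  0.016]
W-S [ 250. -192.  148.] 348.0
shift [-0.057  0.526 -1.13 ]
```

The tool is vertical again, to within 1.0°. Next I'll lift out toward the tray while spinning the block's long axis, and re-measure the tray.

```bash
python3 -m creep '[[[-0.4,0.4,0.1],0,1],[[-0.8,0.8,0.2],0.1,1],[[-1,1,0.2],0.3,1],[[-1,1,0.2],0.49,1],[[-1,1,0.2],0.68,1],[[-1,1,0.2],0.87,1],[[-1,1,0.2],1,1],[[-1,1,0.2],1,1]]'; python3 g.py 430 -222 230 -94.4; python3 - <<'E'
from h import *
cv2.imwrite('pics/t12.png',cams.get_image('top'))
c=cams.get_calibration('wrist');np.savez('w12.npz',**c)
cv2.imwrite('pics/w12.png',cams.get_image('wrist'))
E
```

```text
clock: 26.9
eef_pos: [348.2, -230.0, 234.2]
tool_rot: [2.706, 1.554, 0.149]
force: [-0.1, 0.2, -1.6]
width: 43.3
26.9 [ 348.2 -230.   234.2] F [-0.1  0.2 -1.6] w 43.3 q [ 1.277  0.446 -1.032  2.114  0.51   0.839 -1.046]
axis [ 0.017  0.003 -1.   ] tilt 0.97 az 8.6 ytool [ 0.552 -0.834  0.007]
W-S [ 342. -231.  249.] 482.0
shift [ 0.056  0.385 -0.726]
spin 0.843
```

View pics/w12.png

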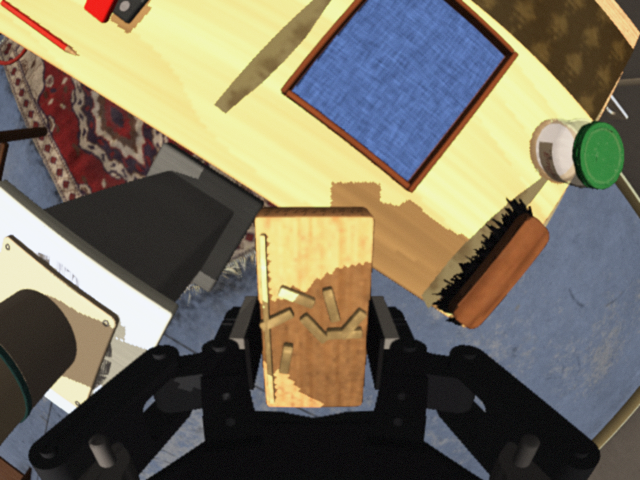

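View pics/t12.png

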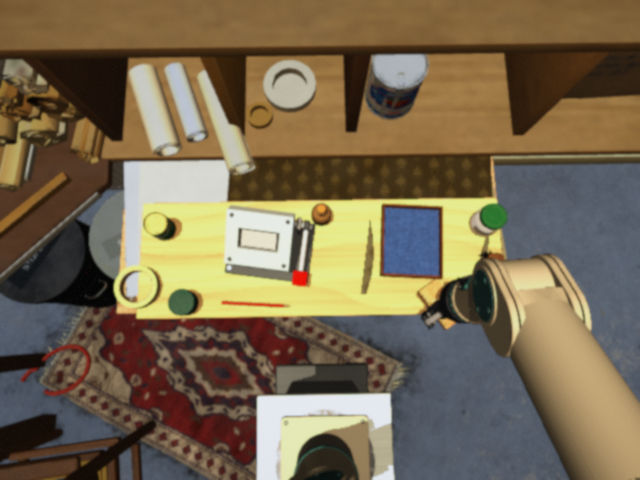

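The wrist view shows the tray's outer rim corners at (284,91), (410,190) and (516,52), the block unmoved in the grip, and the jar and brush untouched. I'll compute the tray pose from those and from felt-edge fits in the top view.

```bash
python3 - <<'E'
from h import *
c=dict(np.load('w12.npz'))
P=[onz('wrist',p,52,c) for p in[(284,91),(410,190),(516,52)]]
print(np.round(P,1),np.linalg.norm(P[1]-P[0]),np.linalg.norm(P[2]-P[1]))
d=P[2]-P[1];e=P[0]-P[1];print('yaw long',np.degrees(np.arctan2(d[1],d[0])),'short',np.degrees(np.arctan2(-e[0],e[1])),'ctr',(P[0]+P[2])/2)
def quad(mask):
    k=max(cv2.findContours(mask,0,2)[0],key=cv2.contourArea);h=cv2.convexHull(k)
    for eps in np.linspace(1,12,45):
        q=cv2.approxPolyDP(h,eps,True)
        if len(q)==4:return q[:,0].astype(float)
for n,f,cc,roi in(('top','t12',None,(370,195,80,95)),('wrist','w12',c,(270,0,250,200))):
    im=cv2.imread(f'pics/{f}.png');hsv=cv2.cvtColor(im,cv2.COLOR_BGR2HSV)
    m=cv2.inRange(hsv,(105,90,50),(125,255,255));z=np.zeros_like(m);x,y,w,h=roi;z[y:y+h,x:x+w]=m[y:y+h,x:x+w]
    q=quad(z);X=np.array([onz(n,p,37,cc) for p in q])
    print(n,q.tolist(),X.round(1).tolist())
    print(' sides',[ (round(np.linalg.norm(X[i]-X[i-1]),1),round(np.degrees(np.arctan2(*(X[i]-X[i-1])[1::-1])),1)) for i in range(4)],'c',X.mean(0).round(1))
E
```

```text
[[ 427.3 -147.5   52. ]
 [ 417.7 -289.2   52. ]
 [ 594.  -300.    52. ]] 141.93922280034386 176.6415339372141
yaw long -3.535773686823012 short -3.8652815110530594 ctr [ 510.67674085 -223.79117421   52.        ]
top [[386.0, 208.0], [437.0, 211.0], [437.0, 274.0], [384.0, 270.0]] [[597.3, -163.2, 37.0], [587.5, -290.6, 37.0], [429.2, -280.1, 37.0], [441.0, -151.3, 37.0]]
 sides [(np.float64(156.7), np.float64(-4.3)), (np.float64(127.8), np.float64(-94.4)), (np.float64(158.7), np.float64(176.2)), (np.float64(129.3), np.float64(84.7))] c [ 513.8 -221.3   37. ]Traceback (most recent call last):
  File "<stdin>", line 14, in <module>
TypeError: 'NoneType' object is not iterable
```

```bash
python3 g.py 512.5 -222.5 150 -94.1
```

```text
27.0 [ 348.2 -229.9  234.1] F [-0.2 -0.9 -1.6] w 43.3 q [ 1.278  0.447 -1.034  2.114  0.511  0.839 -1.044]
axis [ 0.017  0.003 -1.   ] tilt 0.98 az 11.2 ytool [ 0.555 -0.832  0.007]
W-S [ 342. -231.  249.] 482.0
shift [ 0.869  0.844 -1.394]
spin 0.84
```

```bash
python3 -m creep '[[[0,0.2,-0.3],0.19,1],[[0,0.4,-0.6],0.38,1],[[0,0.6,-1],0.57,1],[[0,0.6,-1],0.76,1],[[0,0.6,-1],0.84,1],[[0,0.6,-1],0.84,1]]'; python3 g.py 512.5 -222.5 100 -94.1
```

```text
clock: 27.6
eef_pos: [464.9, -224.4, 235.6]
tool_rot: [-2.817, 1.554, 0.253]
force: [-0.4, -0.8, -1.5]
width: 43.0
27.6 [ 464.9 -224.4  235.6] F [-0.4 -0.8 -1.5] w 43.0 q [ 0.925  0.52  -0.772  1.879  0.445  0.908 -1.7  ]
axis [ 0.016  0.004 -1.   ] tilt 0.96 az 14.5 ytool [-0.072 -0.997 -0.005]
W-S [ 459. -226.  251.] 570.0
shift [ 1.364 -0.046 -0.452]
spin -0.001
```

```bash
python3 -m creep '[[[0.3,0,-0.3],0,1],[[0.6,-0.04,-0.45],0,1],[[0.9,-0.04,-0.45],0,1],[[1,-0.04,-0.45],0,1],[[1,-0.04,-0.45],0,1]]'; python3 g.py 512.5 -222.5 46 -94.1; python3 - <<'E'
from h import *
c=cams.get_calibration('wrist')
cv2.imwrite('pics/w13.png',cams.get_image('wrist'))
im=cams.get_image('top');cv2.imwrite('pics/t13.png',cv2.resize(im[180:300,340:500],None,fx=5,fy=5,interpolation=2))
E
```

```text
clock: 28.1
eef_pos: [510.1, -223.7, 135.4]
tool_rot: [-2.696, 1.556, 0.372]
force: [1.0, 0.7, -1.7]
width: 43.2
28.1 [ 510.1 -223.7  135.4] F [ 1.   0.7 -1.7] w 43.2 q [ 0.786  0.7   -0.657  1.87   0.591  0.763 -1.837]
axis [ 0.013  0.005 -1.   ] tilt 0.83 az 21.3 ytool [-0.073 -0.997 -0.006]
W-S [ 505. -226.  150.] 573.0
shift [ 0.895 -0.008 -0.011]
spin -0.002
```

View pics/w13.png

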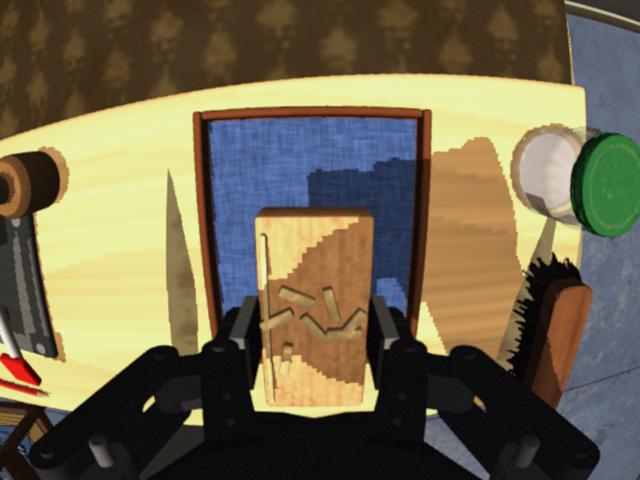

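View pics/t13.png

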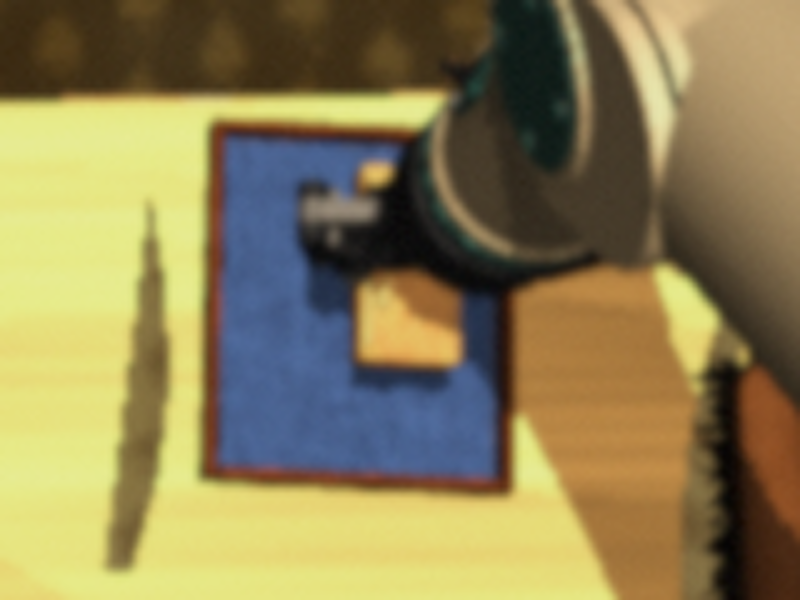

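The wrist view shows the tray symmetric about the block, with far rim corners at (193,113) and (432,111) and block edges at 256..372. I'll check the yaw from those corners.

```bash
python3 - <<'E'
from h import *
a=onz('wrist',(193,113),52);b=onz('wrist',(432,111),52);print(a.round(1),b.round(1));d=a-b
print(np.linalg.norm(d),'yaw',np.degrees(np.arctan2(-d[0],d[1])))
E
python3 -m creep '[[[0.2,0,0],0,1],[[0.4,0,0],0,1],[[0.55,0,0],0,1],[[0.65,0,0],0,1],[[0.72,0,0],0,1],[[0.76,0,0],0,1],[[0.76,0,0],0,1]]'; python3 g.py 512.5 -222.5 46 -94.1
```

```text
[ 606.3 -156.    52. ] [ 596.4 -305.4   52. ]
149.73991514076323 yaw -3.8105904993732085
clock: 28.9
eef_pos: [513.0, -223.5, 60.7]
tool_rot: [-2.85, 1.554, 0.217]
force: [-0.9, 0.5, -0.6]
width: 43.4
28.9 [ 513.  -223.5   60.7] F [-0.9  0.5 -0.6] w 43.4 q [ 0.72   0.802 -0.557  1.91   0.7    0.616 -1.931]
axis [ 0.017  0.004 -1.   ] tilt 0.99 az 12.4 ytool [-0.074 -0.997 -0.005]
W-S [ 507. -225.   76.] 560.0
shift [ 0.147 -0.009  0.008]
spin -0.004
```

Rim width is 149.7 mm against 150 given, and yaw is −3.8°, so the block is aligned to within 0.5°. I'll lower gently.

```bash
python3 -m creep '[[[0.03,0,0],0,1],[[0.06,0,0],0,1],[[0.09,0,0],0,1],[[0.11,0,0],0,1],[[0.11,0,0],0,1]]'; python3 -m creep '[[[0.01,0,0],0,1],[[0.02,0,0],0,1],[[0.02,0,0],0,1]]'; python3 -m creep '[[[0.01,0,0],0,1],[[0.015,0,0],0,1],[[0.015,0,0],0,1]]'
```

```text
clock: 29.4
eef_pos: [512.9, -223.5, 49.5]
tool_rot: [-2.84, 1.554, 0.227]
force: [-0.4, 0.3, -1.1]
width: 43.0
clock: 29.7
eef_pos: [513.1, -223.5, 47.7]
tool_rot: [-2.849, 1.554, 0.218]
force: [0.5, -0.0, -1.5]
width: 43.1
clock: 30.0
eef_pos: [513.2, -223.5, 46.8]
tool_rot: [-2.879, 1.553, 0.188]
force: [-1.5, 0.1, 3.9]
width: 43.2
```

First contact: Fz went from −1.5 to +3.9 N. I'll settle a touch further, then release.

```bash
python3 -m creep '[[[0.005,0,0],0,1],[[0.005,0,0],0,1]]'; python3 -m creep '[[[0,0,0],0,0.46],[[0,0,0],0,0.44],[[0,0,0],0,0.4],[[0,0,0],0,0.35],[[0,0,0],0,0.3],[[0,0,0],0,0.29],[[0,0,0],0,0.29]]';python3 g.py
```

```text
clock: 30.2
eef_pos: [513.3, -223.5, 46.7]
tool_rot: [-2.901, 1.553, 0.166]
force: [-2.8, 0.9, 9.0]
width: 43.5
clock: 30.9
eef_pos: [513.2, -223.5, 45.8]
tool_rot: [-2.849, 1.554, 0.218]
force: [-0.8, -0.6, -0.1]
width: 60.3
30.9 [ 513.2 -223.5   45.8] F [-0.8 -0.6 -0.1] w 60.3 q [ 0.706  0.824 -0.536  1.915  0.722  0.587 -1.95 ]
axis [ 0.017  0.004 -1.   ] tilt 0.99 az 12.5 ytool [-0.075 -0.997 -0.005]
W-S [ 507. -225.   61.] 558.0
```

Released. I'll retreat straight up.

```bash
python3 -m creep '[[[-0.1,0,0],0,0.29],[[-0.3,0,0],0,0.29],[[-0.6,0,0],0,0.29],[[-1,0,0],0,0.29],[[-1,0,0],0,0.29]]'; python3 -m creep '[[[-0.3,0,0.2],0,0.29],[[-0.6,0,0.6],0,0.29],[[-0.9,0,1],0,0.29],[[-0.9,0,1],0,0.29]]'; python3 - <<'E'
from h import *
c=cams.get_calibration('wrist');im=cams.get_image('wrist');cv2.imwrite('pics/w14.png',im);np.savez('w14.npz',**c)
im=cams.get_image('top');cv2.imwrite('pics/t14.png',im)
im=cams.get_image('scene');cv2.imwrite('pics/s14.png',cv2.resize(im[180:330,230:450],None,fx=3.5,fy=3.5,interpolation=2))
E
python3 g.py
```

```text
clock: 31.4
eef_pos: [514.9, -224.3, 151.1]
tool_rot: [-3.036, 1.545, 0.031]
force: [1.2, 0.5, 0.0]
width: 60.4
clock: 31.8
eef_pos: [406.1, -217.5, 236.4]
tool_rot: [-3.11, 1.556, -0.045]
force: [0.1, 0.8, -0.1]
width: 60.8
31.95 [ 410.6 -217.1  234.4] F [-1.   0.6 -0.5] w 60.7 q [ 1.012  0.451 -0.807  2.009  0.426  0.839 -1.678]
axis [ 0.018  0.003 -1.   ] tilt 1.05 az 9.2 ytool [-0.075 -0.997 -0.004]
W-S [ 404. -218.  249.] 523.0
```

View pics/w14.png

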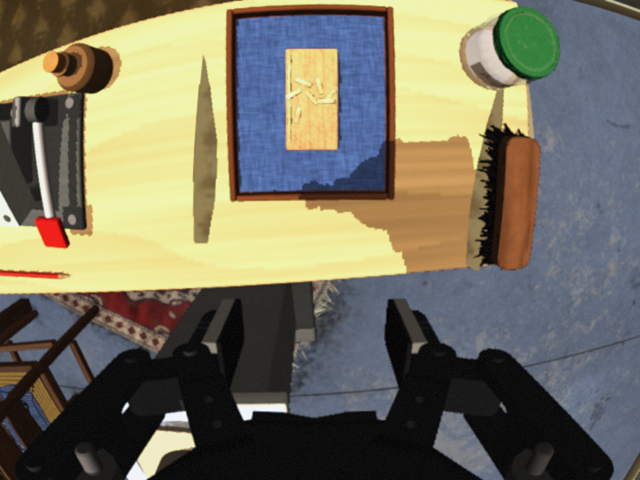

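View pics/s14.png

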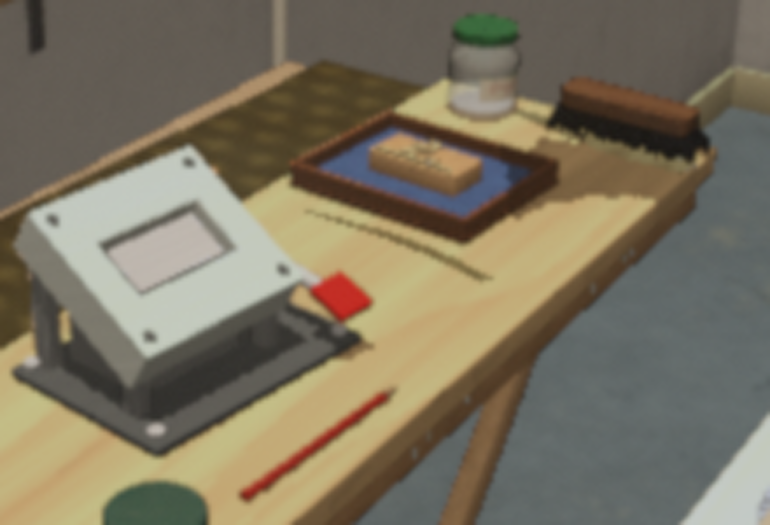

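View pics/t14.png

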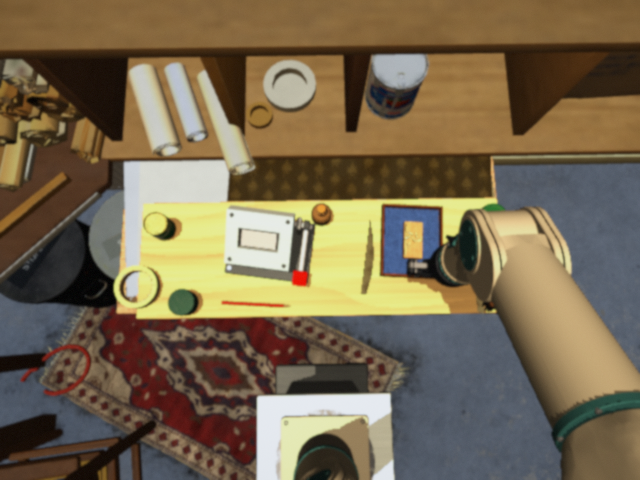

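The block lies flat and relief up: wrist corners are (285,49), (339,49), (339,150) and (285,150). The lever is down and the bystanders are in place. One last numeric check of the block.

```bash
python3 - <<'E'
from h import *
c=dict(np.load('w14.npz'))
X=np.array([onz('wrist',p,58,c) for p in[(285,49),(339,49),(339,150),(285,150)]])
print(X.round(1).tolist(),[np.linalg.norm(X[i]-X[i-1]).round(1) for i in range(4)])
for i,j in((3,0),(2,1)): d=X[j]-X[i];print('yaw',np.degrees(np.arctan2(d[1],d[0])).round(2))
s=readout.read_state();print(s['clock'],np.abs(s['qd']).max(),s['force'])
E
python3 -m creep '[[[-0.1,0,0],0,0.29],[[-0.1,0,0],0,0.29],[[-0.1,0,0],0,0.29]]'
python3 -c "
from cell import order; print(order.finish_job())"
```

```text
[[556.4, -205.8, 58.0], [552.8, -251.6, 58.0], [464.1, -245.0, 58.0], [467.7, -198.7, 58.0]] [np.float64(89.1), np.float64(46.0), np.float64(89.0), np.float64(46.4)]
yaw -4.52
yaw -4.29
31.95 0.0315376214116393 [-1.02660381  0.64220872 -0.49757551]
clock: 32.25
eef_pos: [410.8, -216.4, 243.9]
tool_rot: [-2.816, 1.553, 0.252]
force: [0.5, -0.3, -0.3]
width: 60.4
the job is handed in; nothing more can be done
None
```

The job is done and handed in at 32.3 s. I pressed the lever onto its stop, drew the block out along the pocket axis, and laid it relief-up on the tray felt, where I released it. The rows cannot set the tool's tilt directly. To match the 30° slope I pushed the arm to the edge of its reach and used the tilt that produced, then undid it the same way before placing.

**Last checks:**
- **Block:** it measures about 89 × 46 mm on the plane of its wooden top, so it lies flat. Its yaw is −4.4°, against −3.8° to −4.3° measured for the tray's long side. It sits near the middle of the tray.
- **Placing:** contact with the felt was about 4–10 N. The hand was then withdrawn clear.
- **Lever and bystanders:** the lever is still down. The bottle, brush and jar show in place in the last pictures. The tins and tape also look unmoved in the top view.

**Disagreements and doubts:**
- **Force spike:** one reading of about 47 N appeared while I swung sideways with the block in hand. No contact was visible and the block did not move in the grip, so I took it as inertia, but I could not confirm that.
- **Joint 6:** it read up to 1.9816 rad against its stated 1.98 limit while at the reach boundary.
- **Lever press:** the press peaked at about 50 N on the closed fingertips at the stop.

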